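# Hang the spice cabinet's lift-off door and shut it

### The arm

A 6-joint arm with a two-finger parallel gripper is mounted at the origin on the work surface. World frame = base frame: x ahead of the robot, y to its left, z up, the work surface at z = 0. Lengths are in m, angles in rad, forces in N, time in s.
With the tool pointing down it reaches from about 0.375 to 0.9 m from the base axis. Payload 3.1 kg.
Tool frame: the origin (TCP) lies midway between the tips of the shut fingers; the grasp point (between the pads) lies pinch_z behind it (pinch_z is the distance from the TCP to the grasp point, in m); y points along the fingers, z is the direction in which the jaws open and shut, and the axes are right-handed (so a half turn about y gives the same grasp; the last joint's range is limited). The gripper opens to 87 mm and grips with 3 to 60 N. Pads are 19 mm wide; open, the fingers measure 117 mm over their backs; the gripper's body (75 mm by 190 mm) begins 51 mm behind the grasp point.
Start: joints at [1.165, 0.527, 1.433, -0, 1.181, -0.178], TCP at [0.14, 0.609, 0.223] pointing down, gripper open.
Joint ranges: [-3.08, 3.08], [-0.75, 2.2], [0.22, 2.44], [-1.43, 4.57], [0, 2.65], [-2.85, 2.85]. Speed limits (rad/s): [2.79, 2.79, 3.14, 3.14, 3.14, 3.14].

### API

Orientations are given as a unit quaternion [x, y, z, w].
In Python, from rig import get_obs, camera, hand_in, pinch_z gives the robot as it stands. The module is installed in compiled form; this text tells all that it offers.
- The arm moves only by the tool arm_command, never from a script. Its argument "plan" is a list of rows, each a list of 2 entries, a list of its own where there are three numbers: the shift along the world's x, y, z in units of 25 mm (1.0 is 25 mm), then the turn about the world's z in units of 5 degrees (1.0 is 5 degrees). A call has 1 to 5 rows; each row is the pose to reach, as a shift and turn from the pose commanded when the call began; what a row does not reach only later rows make up. A row lasts 1/10 s, in which the tool goes at most 50 mm and 8.59 degrees, less where a joint would pass 70% of its speed; a pose out of reach is approached as far as the arm can. A call with a gripper value outside its range is refused whole. "fingers" is the opening, from -1 (shut) to 1 (fully open), set as the call begins (left out, the last holds). The fingers move at their own pace and stop on an object; "force" is the grip in N (left out, the last holds). Time passes only in rows, so rows that repeat a pose let the fingers close. It gives the time, the measured TCP pose, the force and the opening at its end, in the units of the state.
- get_obs(): the state, without advancing time (a new reading comes with each control period).
- camera(name): name is "scene" or "top" or "wrist"; returns a dict with "pixels" (420x560x3 uint8, red, green, blue), "camera_matrix" (3x3 intrinsics, pixels), "distortion" ([k1, k2, p1, p2, k3] as OpenCV has them; the pictures are not rectified), "R" (3x3) and "t" (3): a world point X has camera coordinates R X + t. Camera axes: x right, y down, z forward; pixel columns grow to the right and rows downward; lengths in m; the calibration is good to about 2 mm. A picture is of the moment at which its call begins. There is no depth.
- hand_in(): hands the job in, once; it reports no verdict.
The state is a dict: "time": time; "q": joint angles; "joint_velocities": joint speeds; "joint_torque": joint torques, N m; "position": TCP position; "tool_rot": TCP orientation; "ft_force": force on the tool from outside, world axes, zero at the start; "moment": the same for the moment, N m; "grip_width": finger opening in m.
Only numpy, scipy, OpenCV 4.12 (cv2) and the standard library are available. Lean on these libraries where they do the work, as an engineer would, in place of code of your own. Each camera call takes 0.05 s, during which the arm holds its last target.

### The job

The spice cabinet's wooden door has been washed and stands in the draining rack among the chopping boards. Lift it out, hang it back on the cabinet so that both hinge sockets drop all the way down onto their two pins, let go and swing it shut flat against the front. Leave the boards in the rack and the jar and bowl standing where they are.

Things in the scene. Friction and masses are not known exactly. Their poses are not given: they have to be found in the camera images.
- door_center (a point): centre of the loose cabinet door, half-way up: a wooden slab 16 mm thick (its x), 196 mm wide (its y), 200 mm tall (z), 0.4 kg, mass centre about here. x points from outer to inner face, y to the hinge edge, z up. A steel knob 24 mm across stands 20 mm out of the outer face at y -72 mm, half-way up. Starts upright in one of the rack's slots, its top above the boards, hinge edge towards the rack's -y
- socket_lower (a point): mouth (centre of the open lower end) of the door's lower hinge socket, 30 mm above the door's lower edge, 108 mm from the door's centre along its y. Both sockets are upright steel tubes on the hinge edge, 19 mm outside, 12 mm bore, 26 mm long; axes as the door's
- socket_upper (a point): mouth (centre of the open lower end) of the door's upper hinge socket, 140 mm above the door's lower edge, 108 mm from the door's centre along its y, exactly above the lower one; axes as the door's
- door_edge (a point): middle of the door's free upright edge, opposite the hinges, 98 mm from the door's centre along its -y; axes as the door's
- cabinet: fixed wooden spice cabinet, open front, 150 mm deep (x), 200 mm wide (y), 232 mm tall; origin at the centre of its underside; front looks along its -x, hinge pins on its +y side. The shut door has the cabinet's axes, lower edge 25 mm above the counter. Open at a right angle it is turned -90 degrees about z from that: hinge edge along the cabinet's +x, outer face along its +y
- pintle_lower (a point): nominal foot of the lower upright hinge pin, on its axis, where the socket's mouth comes to rest, 55 mm above the counter. Both pins stand on one adjustable steel strip on the cabinet's side: the real pins stand up to 6 mm farther forward or back along the cabinet's x (both alike) than given here, to be found by touch. Pin 10 mm thick, 20 mm long, tapering to 7 mm over the last 2.5 mm at the tip; axes as the cabinet's
- pintle_upper (a point): nominal foot of the upper upright hinge pin, same shape and same shift as the lower, exactly above it, 165 mm above the counter. Each pin stands on a round knuckle 19 mm across and 20 mm tall, so the lower socket has to come in sideways beneath the upper knuckle. Nominal axis 15 mm in front of the cabinet's front plane, 8 mm outside its side; the hung door swings freely from shut to past a right angle. The strip begins 14 mm behind the pins' axis
- stop (a point): where the middle of the door's free edge (door_edge) lies when the door is shut, on the side of the cabinet's front away from the hinges; axes as the cabinet's
- rack: fixed draining rack, tray 200 mm (x) by 250 mm (y), origin at the centre of its underside; three upright slots at x -45, 0 and +45 mm between pairs of wire loops 75 mm tall and 100 mm long, the panels standing along its y, 14 mm above the counter
- board_a: loose wooden chopping board in a rack slot, 16 mm thick, 190 mm wide, 130 mm tall, hand hole at the top; origin at the centre of its lower edge
- board_b: loose plastic chopping board in a rack slot, 16 mm thick, 180 mm wide, 125 mm tall, hand hole at the top; origin at the centre of its lower edge
- jar: loose glass jar with steel lid, 76 mm across, 130 mm tall; origin at the centre of its underside
- bowl: loose glass bowl, 150 mm across, 70 mm tall; origin at the centre of its underside
There are look-alikes about, which are no part of the job. Of the things that look like the part that bears door_center, the smaller one is meant. Of the things shaped like the cabinet, the wooden one is meant.

How it is judged:
By the outcome, as a careful person would: the job done as asked, in the order asked, and still so for the second after the job is handed in, with the robot touching nothing.
It also fails if it takes over 72 s, if anything falls off the work surface, if the arm or the gripper's body presses on something with over 40 N, if the wrist force passes 120 N, or if a joint passes its speed limit or range.

## Working session

There is one attempt and no reset: what is moved stays moved. The work goes in short steps, Python scripts to look and compute and a tool call to move; the robot and the scene stay as the last step left them, time stands still between calls to the robot, and variables do not carry over. Pictures are saved under pics/ and viewed, and the job is handed in when it is done.

Besides the shell and the picture viewer there is one more tool, called after ">>>" by a JSON object that holds its "method" and its "body", one argument or row to a line. arm_command: Moves the arm, as the interface text tells. Its arguments: {"type":"object","properties":{"plan":{"type":"array"},"fingers":{"type":"number"},"force":{"type":"number"}},"required":["plan"]}

```bash
mkdir -p pics; cat > h.py <<'E'
from rig import get_obs, camera, hand_in, pinch_z
import numpy as np, cv2
def shot(name,fn,crop=None,scale=1):
    c=camera(name); im=c["pixels"][:,:,::-1].copy()
    np.savez('pics/'+fn+'.npz',**{k:np.array(c[k]) for k in ("pixels","camera_matrix","distortion","R","t")})
    cv2.imwrite('pics/'+fn+'.png',im); return c
def load(fn): return np.load('pics/'+fn+'.npz')
def crop(fn,x0,y0,x1,y1,s,out):
    im=load(fn)["pixels"][:,:,::-1][y0:y1,x0:x1]
    cv2.imwrite('pics/'+out+'.png',cv2.resize(im,None,fx=s,fy=s,interpolation=cv2.INTER_CUBIC))
def proj(c,P):
    P=np.atleast_2d(np.array(P,float)); rv=cv2.Rodrigues(np.array(c["R"]))[0]
    return cv2.projectPoints(P,rv,np.array(c["t"]),np.array(c["camera_matrix"]),np.array(c["distortion"]))[0][:,0]
def ray(c,uv):
    uv=np.array(uv,float).reshape(-1,1,2)
    n=cv2.undistortPoints(uv,np.array(c["camera_matrix"]),np.array(c["distortion"]))[:,0]
    d=np.c_[n,np.ones(len(n))]@np.array(c["R"]); o=-np.array(c["R"]).T@np.array(c["t"])
    return o,d
def onz(c,uv,z):
    o,d=ray(c,uv); return o+d*((z-o[2])/d[:,2])[:,None]
def tri(c1,uv1,c2,uv2):
    o1,d1=ray(c1,uv1);o2,d2=ray(c2,uv2);r=[]
    for a,b in zip(d1,d2):
        A=np.c_[a,-b];s=np.linalg.lstsq(A,o2-o1,rcond=None)[0]
        p,q=o1+s[0]*a,o2+s[1]*b; r.append(np.r_[(p+q)/2,np.linalg.norm(p-q)])
    return np.array(r)
E
python3 - <<'E'
from h import *
print(pinch_z,get_obs())
for n in("scene","top","wrist"):
    c=shot(n,n+"0"); print(n,-c["R"].T@c["t"],c["R"][2],c["camera_matrix"][0,0])
E
```

```text
0.0187 {'time': 0.0, 'q': array([ 1.16548736e+00,  5.28468318e-01,  1.43387952e+00, -5.51944479e-06,
        1.18136959e+00, -1.78501447e-01]), 'joint_velocities': array([ 0.00037815,  0.00073122, -0.00082729,  0.00076848,  0.00067456,
       -0.00085078]), 'joint_torque': array([-2.14909815e-03, -4.40039599e+01, -1.76588291e+01,  6.31267671e-02,
        5.82250650e-02, -1.39302292e-04]), 'position': array([0.14023026, 0.60833295, 0.22157754]), 'tool_rot': array([ 0.70328446, -0.08023047,  0.07980156, -0.70184453]), 'ft_force': array([0.18561691, 0.19621416, 0.39457168]), 'moment': array([ 0.01103313,  0.01551752, -0.00630994]), 'grip_width': 0.08681657866533102}
scene [0.99040504 0.62137075 0.72443363] [-0.44859106 -0.68396609 -0.57528815] 417.1969294708735
top [ 0.40108159 -0.09315315  1.37314256] [ 0.09393655 -0.01817398 -0.99541229] 404.76737241692206
wrist [0.06117436 0.62843131 0.38523925] [ 0.28627068 -0.06724641 -0.95578607] 313.3518444734995
```

View pics/scene0.png

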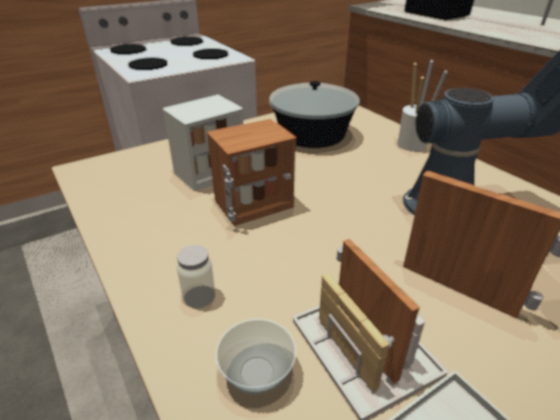

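View pics/top0.png

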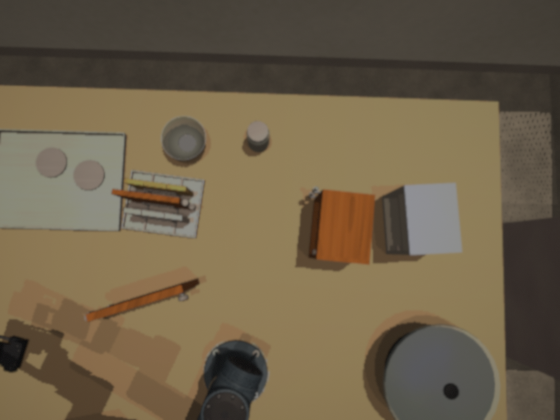

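View pics/wrist0.png

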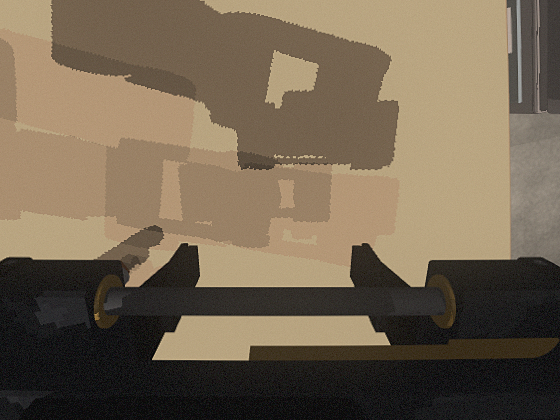

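```bash
python3 - <<'E'
from h import *
crop("scene0",290,230,450,410,4.4,"c1"); crop("scene0",150,80,310,240,4.6,"c2")
crop("top0",105,110,285,250,4.4,"c3"); crop("top0",290,170,390,280,5.4,"c4")
E
```

```text
(no output)
```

View pics/c1.png

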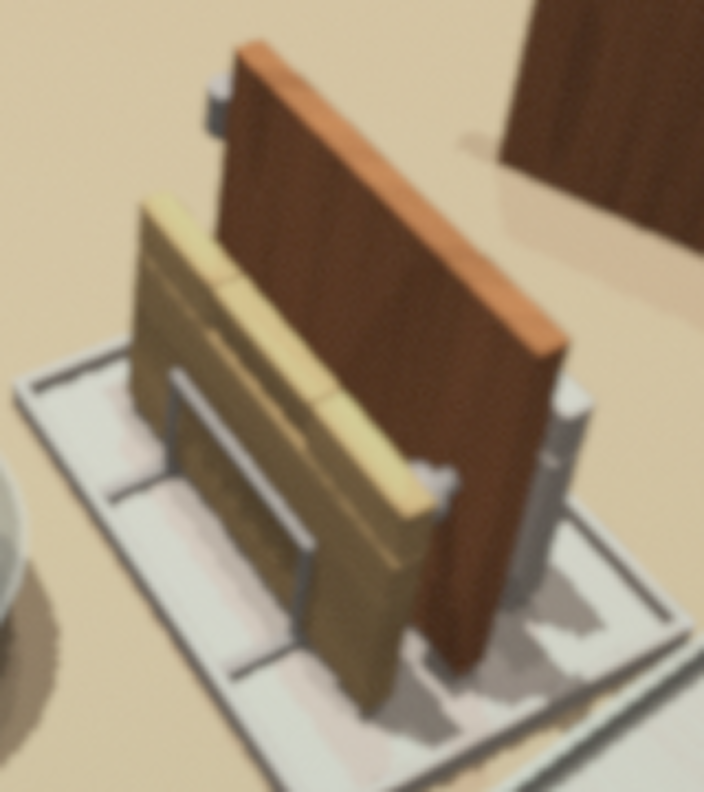

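View pics/c2.png

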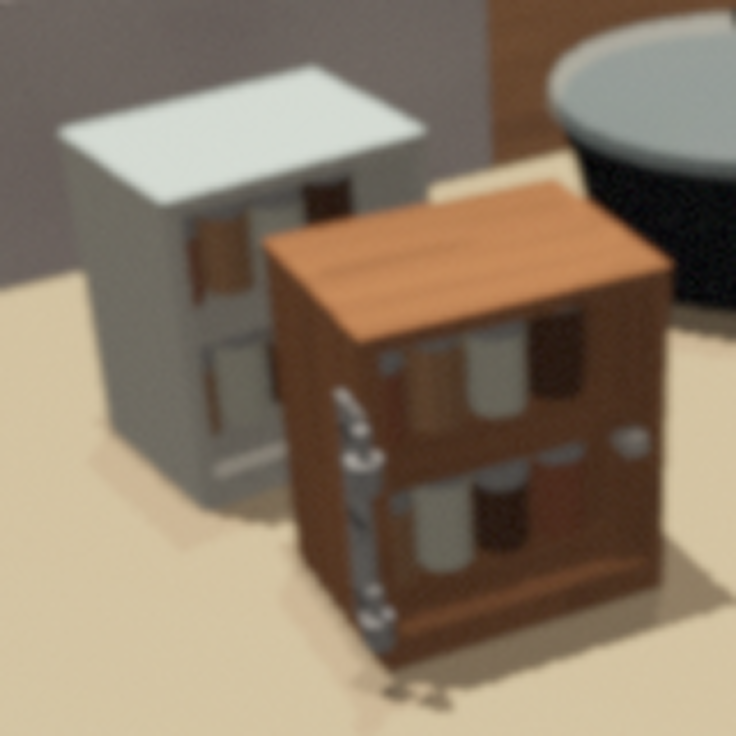

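View pics/c3.png

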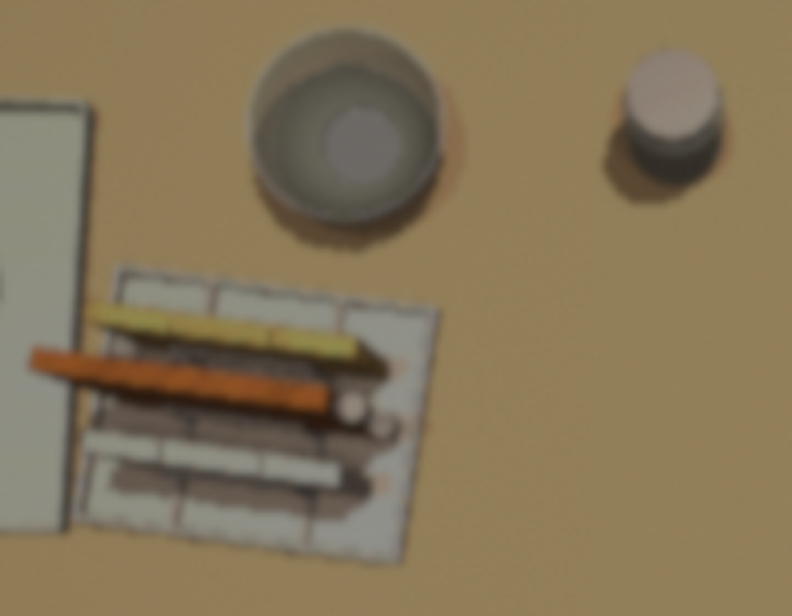

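View pics/c4.png

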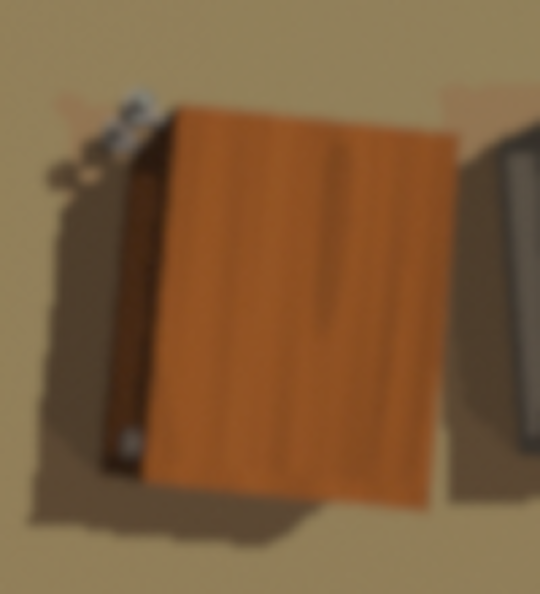

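```bash
cat > fit.py <<'E'
from h import *
from scipy.optimize import least_squares
S,T=load("scene0"),load("top0")
S={k:S[k] for k in S.files};T={k:T[k] for k in T.files}
def fit(model,obs,p0,z):  # obs: list (cam, uv, localpt)
    def f(p,full=False):
        c,s=np.cos(p[2]),np.sin(p[2]); r=[]
        for cam,uv,L in obs:
            P=[p[0]+c*L[0]-s*L[1],p[1]+s*L[0]+c*L[1],z+L[2]]
            r+=list(proj(cam,P)[0]-uv)
        return np.array(r)
    o=least_squares(f,p0); return o.x,f(o.x).reshape(-1,2).round(1)
c1=lambda u,v:(S,(290+(u+.5)/4.4-.5,230+(v+.5)/4.4-.5)); c2=lambda u,v:(S,(150+(u+.5)/4.6-.5,80+(v+.5)/4.6-.5))
c3=lambda u,v:(T,(105+(u+.5)/4.4-.5,110+(v+.5)/4.4-.5)); c4=lambda u,v:(T,(290+(u+.5)/5.4-.5,170+(v+.5)/5.4-.5))
D=lambda c,L:(*c,L)
door=[D(c1(238,48),(-8,98,100)),D(c1(540,355),(-8,-98,100)),D(c1(262,40),(8,98,100)),D(c1(567,342),(8,-98,100)),
 D(c3(32,348),(-8,-98,100)),D(c3(328,383),(-8,98,100)),D(c3(30,370),(8,-98,100)),D(c3(328,412),(8,98,100))]
door=[(a,b,np.array(L)/1e3) for a,b,L in door]
print("door",fit(None,door,[.5,.4,3.1],.114))
cab=[D(c4(180,105),(-75,100,232)),D(c4(458,133),(75,100,232)),D(c4(430,510),(75,-100,232)),D(c4(143,482),(-75,-100,232)),
D(c2(355,342),(-75,100,232)),D(c2(670,265),(-75,-100,232)),D(c2(265,240),(75,100,232)),D(c2(552,182),(75,-100,232)),D(c2(390,668),(-75,100,0)),D(c2(657,585),(-75,-100,0))]
cab=[(a,b,np.array(L)/1e3) for a,b,L in cab]
p,r=fit(None,cab,[.5,-.2,-1.57],0);print("cab",p,r.tolist())
c,s=np.cos(p[2]),np.sin(p[2]);l=np.array([-.090,.108]);print("pin",p[0]+c*l[0]-s*l[1],p[1]+s*l[0]+c*l[1])
for nm,uv,z in(("bowl rim ctr",(345,125),.07),("jar lid",(673,95),.13)): print(nm,onz(T,c3(*uv)[1],z))
from scipy.spatial.transform import Rotation as R
print(R.from_quat(get_obs()["tool_rot"]).as_matrix().round(3))
E
python3 fit.py
```

```text
door (array([0.54904782, 0.26125585, 3.02604334]), array([[-1.1, -0.7],
       [-0.3, -0.3],
       [ 0.4, -1.2],
       [ 1.4, -0.7],
       [-0.3, -1.3],
       [ 0. ,  0.5],
       [-0.8, -0.8],
       [-0.9, -0.6]]))
cab [ 0.47452617 -0.3150985  -1.64825525] [[-0.0, -0.6], [0.6, -0.2], [0.1, 0.1], [0.3, -0.3], [0.9, -0.5], [0.2, -0.1], [-0.6, -0.2], [0.3, -1.1], [-0.8, 1.3], [1.4, 0.2]]
pin 0.5891666731869734 -0.2337255583154757
bowl rim ctr [[0.75905648 0.19178139 0.07      ]]
jar lid [[ 0.77178212 -0.05345878  0.13      ]]
[[ 0.974 -0.001  0.225]
 [-0.225 -0.002  0.974]
 [-0.    -1.    -0.002]]
```

>>> {"method": "arm_command", "body": {
  "plan": [
    [[0, 0, 2], -1.7],
    [[1, -0.5, 4], -3.4],
    [[2, -1.5, 5.5], -5],
    [[3.2, -2.5, 6.5], -6.7],
    [[4.5, -3.6, 6.5], -8.4]
  ],
  "fingers": 0.3
}}

```text
time: 0.65
position: [0.2545, 0.5201, 0.3898]
tool_rot: [-0.623, 0.327, -0.328, 0.63]
ft_force: [0.5, 0.1, -1.2]
grip_width: 0.0588
```

```bash
python3 - <<'E'
from h import *
print(get_obs()["position"],get_obs()["time"])
T=load("top0");S=load("scene0")
print(tri(S,[(425,178),(408,262),(556,212)],T,[(184,285),(184,289),(88,317)]))
E
```

```text
[0.25451414 0.5201219  0.38982364] 0.65
[[0.29762731 0.13263632 0.25609111 0.0088358 ]
 [0.28195645 0.15906875 0.0236106  0.0429983 ]
 [0.21459561 0.37072611 0.27480225 0.00762468]]
```

>>> {"method": "arm_command", "body": {
  "plan": [
    [[1.4, -1.2, 0.3], -1.6],
    [[2.9, -2.5, 0.3], -3.2],
    [[4.3, -3.7, 0.3], -4.8],
    [[5.8, -5, 0], -6.4],
    [[7.2, -6.2, -0.2], -8]
  ]
}}

```text
time: 1.15
position: [0.4341, 0.3622, 0.3796]
tool_rot: [-0.476, 0.523, -0.523, 0.476]
ft_force: [0.3, 1.2, -0.2]
grip_width: 0.0564
```

>>> {"method": "arm_command", "body": {
  "plan": [
    [[1.4, -1.2, -0.5], -0.3],
    [[2.9, -2.5, -1], -0.3],
    [[4.66, -4.1, -1.6], -0.3],
    [[4.66, -4.1, -1.6], -0.3]
  ]
}}

```text
time: 1.55
position: [0.5522, 0.2574, 0.3376]
tool_rot: [0.471, -0.529, 0.529, -0.468]
ft_force: [-0.6, -0.4, 0.2]
grip_width: 0.0565
```

```bash
python3 - <<'E'
from h import *
from scipy.spatial.transform import Rotation as R
o=get_obs();print(o["position"],o["time"],R.from_quat(o["tool_rot"]).as_matrix().round(3))
shot("wrist","w1");shot("scene","s1")
E
```

```text
[0.5522422  0.25738244 0.33756686] 1.55 [[-0.118 -0.002  0.993]
 [-0.993 -0.003 -0.118]
 [ 0.003 -1.    -0.002]]
```

View pics/w1.png

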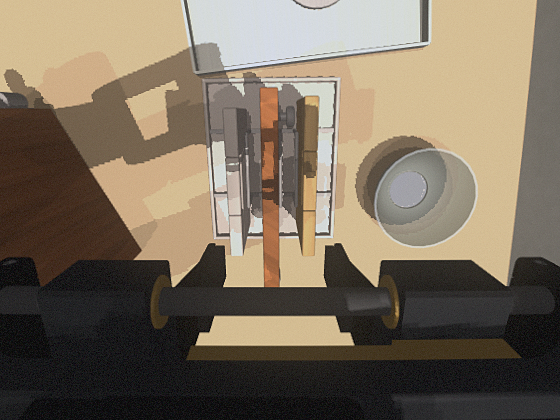

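View pics/s1.png

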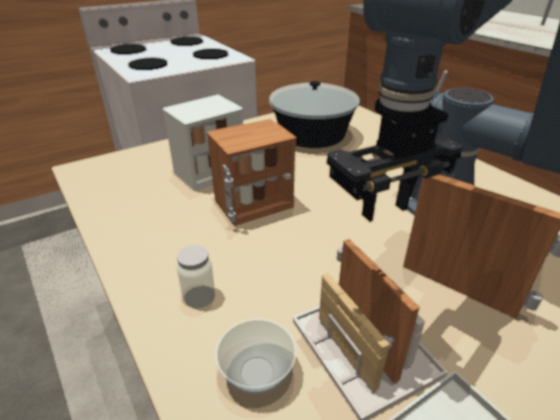

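```bash
python3 - <<'E'
from h import *
crop("w1",190,60,350,300,3.3,"w1c")
c=load("w1"); print(-c["R"].T@c["t"])
print(proj(c,[[.549+.0195*0,.261,.214]]))
E
```

```text
[0.56199388 0.33984745 0.50089467]
[[271.10964868 199.45273046]]
```

View pics/w1c.png

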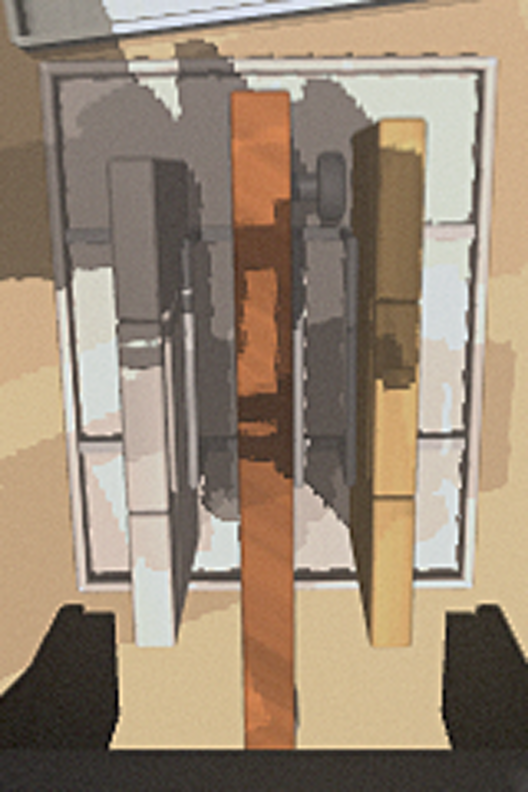

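```bash
python3 - <<'E'
from h import *
c=load("w1"); f=lambda u,v:(190+(u+.5)/3.3-.5,60+(v+.5)/3.3-.5)
P=onz(c,[f(231,92),f(290,92),f(246,740),f(296,740)],.214);print(P)
m=(P[0]+P[1])/2;n=(P[2]+P[3])/2;d=(n-m);d/=np.linalg.norm(d);print(m+.098*d,np.degrees(np.arctan2(d[1],d[0])), np.linalg.norm(P[0]-P[1]))
E
```

```text
[[0.55133789 0.36118596 0.214     ]
 [0.56658385 0.35936176 0.214     ]
 [0.53083463 0.17165001 0.214     ]
 [0.54644266 0.16980473 0.214     ]]
[0.54851367 0.26283231 0.214     ] -96.11958936926445 0.015354709289949697
```

>>> {"method": "arm_command", "body": {
  "plan": [
    [[-0.15, 0.22, -1.2], 0.1],
    [[-0.15, 0.22, -2.8], 0.1],
    [[-0.15, 0.22, -4.4], 0.1],
    [[-0.15, 0.22, -6], 0.1],
    [[-0.15, 0.22, -7.1], 0.1]
  ]
}}

```text
time: 2.15
position: [0.5429, 0.2686, 0.1607]
tool_rot: [-0.475, 0.526, -0.524, 0.473]
ft_force: [-0.1, -0.2, 0.2]
grip_width: 0.0567
```

>>> {"method": "arm_command", "body": {
  "plan": [
    [[0, 0, 0], 0],
    [[0, 0, 0], 0],
    [[0, 0, 0], 0],
    [[0, 0, 0], 0],
    [[0, 0, 0], 0]
  ],
  "fingers": -1,
  "force": 45
}}

```text
time: 2.65
position: [0.5466, 0.2674, 0.1643]
tool_rot: [0.472, -0.525, 0.526, -0.474]
ft_force: [0.6, -0.0, -0.5]
grip_width: 0.0245
```

>>> {"method": "arm_command", "body": {
  "plan": [
    [[0, 0, 0], 0],
    [[0, 0, 0], 0],
    [[0, 0, 0], 0]
  ]
}}

```text
time: 2.95
position: [0.5471, 0.267, 0.1636]
tool_rot: [0.472, -0.525, 0.526, -0.474]
ft_force: [1.0, -0.8, 4.2]
grip_width: 0.0157
```

```bash
python3 - <<'E'
from h import *
for i in range(4):
    o=get_obs();print(o["position"],o["ft_force"],o["time"],o["grip_width"],o["q"],o["joint_torque"]);camera("top")
E
```

```text
[0.54710379 0.26704945 0.1635662 ] [ 0.99271337 -0.8094464   4.20222248] 2.95 0.015687326073720836 [ 2.70902299e-01  5.74845758e-01  1.53384754e+00 -3.64261665e-04
  1.02967651e+00  3.75918610e-01] [ 5.52580990e-01 -4.13339853e+01 -1.35529634e+01  2.88456799e-01
  4.63548694e-01 -2.78923614e-02]
[0.54707523 0.26705045 0.16355497] [ 1.5104043  -1.14561528  3.83580977] 3.0 0.015362514450947981 [ 2.70914351e-01  5.74847284e-01  1.53388447e+00 -3.58958322e-04
  1.02968774e+00  3.75941813e-01] [ 6.13890979e-01 -4.09450614e+01 -1.33311796e+01  3.16716665e-01
  5.03374971e-01 -3.03015753e-02]
[0.54708085 0.26703797 0.16354212] [ 1.51344074 -0.44252836  4.99154117] 3.05 0.015489152539647983 [ 2.70891083e-01  5.74882453e-01  1.53385492e+00 -3.57407065e-04
  1.02973510e+00  3.75916732e-01] [ 6.82825763e-01 -4.05666447e+01 -1.31062871e+01  3.46874222e-01
  5.44427410e-01 -3.29472288e-02]
[0.54705523 0.26705892 0.16352593] [1.23653702 0.36940108 5.48268604] 3.1 0.015614886360527476 [ 2.70946322e-01  5.74899973e-01  1.53387539e+00 -3.80420206e-04
  1.02973068e+00  3.75882706e-01] [ 7.39348792e-01 -4.02630651e+01 -1.29302064e+01  3.72557798e-01
  5.78753762e-01 -3.51911027e-02]
```

>>> {"method": "arm_command", "body": {
  "plan": [
    [[0, 0, 0.3], 0],
    [[0, 0, 0.8], 0],
    [[0, 0, 1.5], 0],
    [[0, 0, 2.4], 0],
    [[0, 0, 3.4], 0]
  ]
}}

```text
time: 3.65
position: [0.544, 0.2664, 0.2461]
tool_rot: [-0.475, 0.527, -0.524, 0.471]
ft_force: [-0.3, -0.2, -4.0]
grip_width: 0.0156
```

>>> {"method": "arm_command", "body": {
  "plan": [
    [[0, 0, 1], 0],
    [[0, 0, 2], 0],
    [[0, 0, 2.8], 0],
    [[0, 0, 3.2], 0],
    [[0, 0, 3.2], 0]
  ]
}}

```text
time: 4.15
position: [0.5452, 0.2671, 0.3278]
tool_rot: [-0.473, 0.526, -0.525, 0.473]
ft_force: [-1.0, -0.4, -3.7]
grip_width: 0.0157
```

```bash
python3 - <<'E'
from h import *
o=get_obs();print(o["position"],o["ft_force"],o["moment"],o["time"],o["grip_width"])
shot("wrist","w2");shot("scene","s2");shot("top","t2")
crop("s2",270,120,470,290,4,"s2c")
E
```

```text
[0.54519924 0.26707534 0.32782259] [-1.0247881  -0.37089863 -3.65900585] [-0.06069871  0.07468183  0.01133749] 4.15 0.01573882972551459
```

View pics/w2.png

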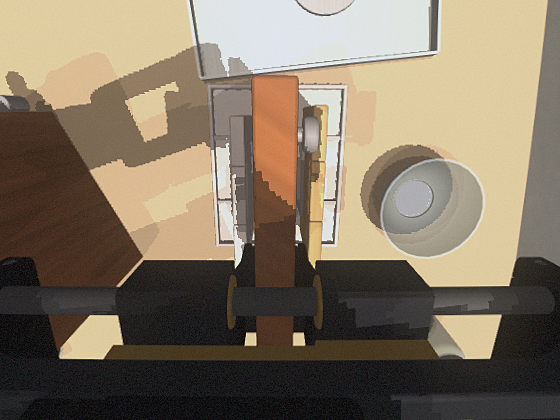

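View pics/s2.png

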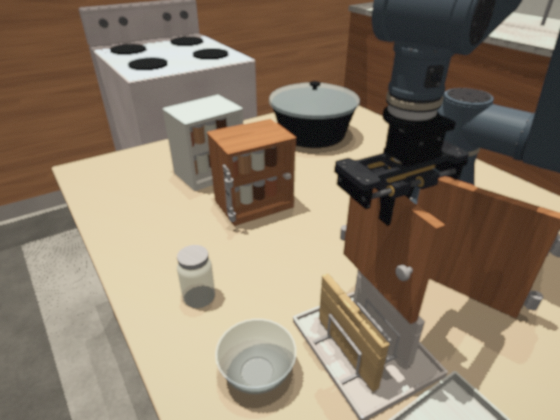

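View pics/t2.png

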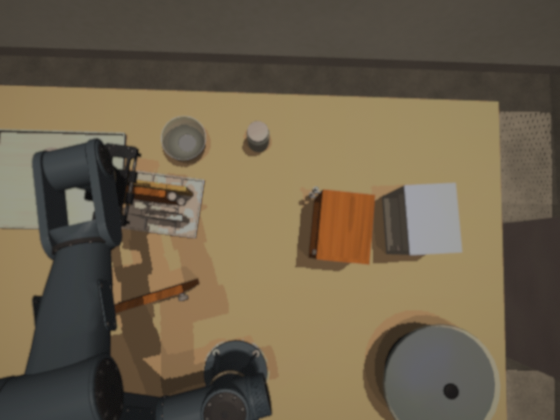

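```bash
python3 - <<'E'
from h import *
crop("w2",230,50,330,110,7.5,"w2c")
crop("s2",320,180,460,330,5,"s2c")
crop("t2",110,160,230,250,6,"t2c")
E
```

```text
(no output)
```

View pics/w2c.png

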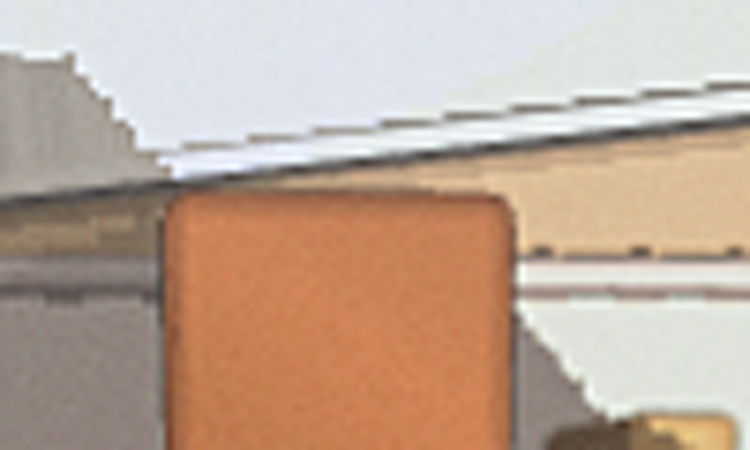

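View pics/s2c.png

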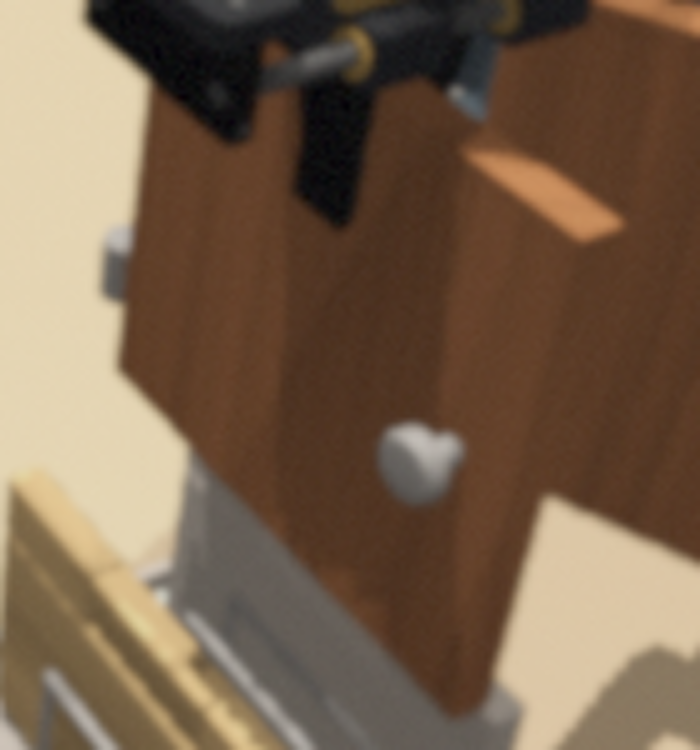

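View pics/t2c.png

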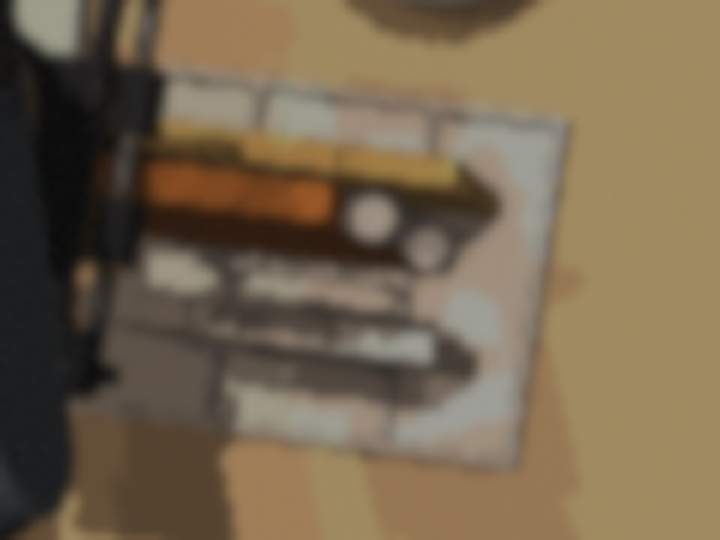

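```bash
cat > fit2.py <<'E'
from h import *
from scipy.optimize import least_squares
from scipy.spatial.transform import Rotation as R
def fitdoor(obs,p0,fixz=None):
    def f(p):
        M=R.from_euler("ZX",[p[3],p[4]]).as_matrix();r=[]
        for cam,uv,L in obs: r+=list(proj(cam,M@(np.array(L)/1e3)+p[:3])[0]-uv)
        return np.array(r)
    o=least_squares(f,p0,loss="soft_l1");return o.x,f(o.x).reshape(-1,2).round(1)
def cr(fn,x0,y0,s):
    c=load(fn);c={k:c[k] for k in c.files}
    return lambda u,v,L:(c,(x0+(u+.5)/s-.5,y0+(v+.5)/s-.5),L)
E
python3 - <<'E'
from fit2 import *
s=cr("s2",320,180,5);w=cr("w2",230,50,7.5);t=cr("t2",110,160,6)
obs=[s(585,240,(-8,-98,100)),s(625,225,(8,-98,100)),s(450,717,(-8,-98,-100)),s(120,370,(-8,98,-100)),
w(167,195,(8,-98,100)),w(513,193,(-8,-98,100)),t(330,182,(-8,98,100)),t(330,220,(8,98,100)),t(372,217,(0,108,66)),t(428,247,(0,108,-44))]
p,r=fitdoor(obs,[.545,.262,.278,3.03,0]);print(p,r.tolist())
print(get_obs()["position"], R.from_quat(get_obs()["tool_rot"]).as_matrix()[:,2])
E
```

```text
[0.54436537 0.2626467  0.27783954 3.03370722 0.0111612 ] [[1.1, 0.5], [2.0, 0.2], [0.9, 1.3], [-0.8, -0.7], [-0.3, 0.3], [0.7, 0.7], [-0.9, 0.0], [-1.9, 0.1], [-1.0, -0.2], [-0.6, 0.1]]
[0.5443693  0.26666407 0.32553182] [ 0.99452776 -0.10437992 -0.00440004]
```

```bash
python3 - <<'E'
from h import *
ims=[camera("top")["pixels"].astype(float) for _ in range(4)]+[load("t2")["pixels"].astype(float)]
im=np.mean(ims,0)[175:215,290:340,::-1].astype(np.uint8);cv2.imwrite("pics/pt.png",cv2.resize(im,None,fx=14,fy=14,interpolation=cv2.INTER_CUBIC))
ims=[camera("scene")["pixels"].astype(float) for _ in range(4)]+[load("s2")["pixels"].astype(float)]
im=np.mean(ims,0)[160:230,210:260,::-1].astype(np.uint8);cv2.imwrite("pics/ps.png",cv2.resize(im,None,fx=11,fy=11,interpolation=cv2.INTER_CUBIC))
E
```

```text
(no output)
```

View pics/pt.png

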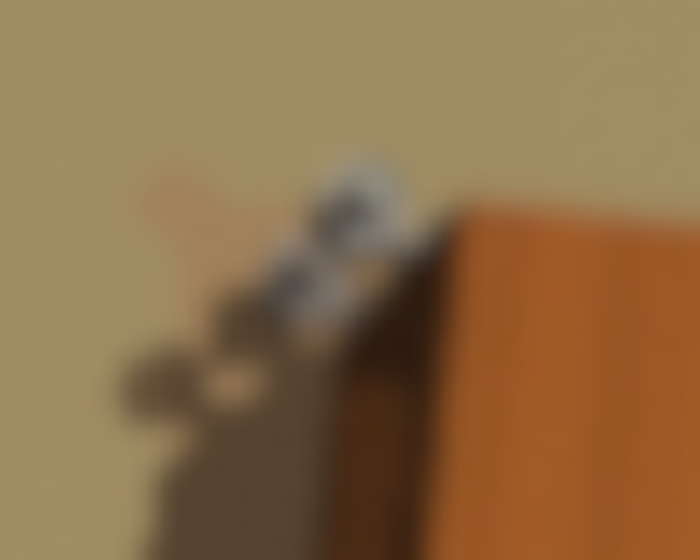

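View pics/ps.png

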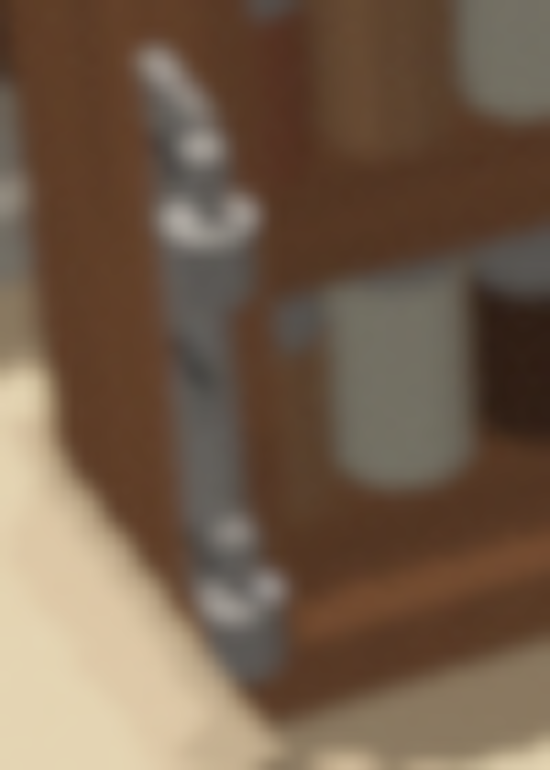

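```bash
python3 - <<'E'
from fit2 import *
s=cr("s2",210,160,11);t=cr("t2",290,175,14)
obs=[s(203,147,.185),s(210,216,.165),s(235,530,.075),s(243,597,.055),t(358,205,.165),t(300,285,.055)]
def f(p): return np.concatenate([proj(c,[p[0],p[1],z])[0]-uv for c,uv,z in obs])
for sel in (range(6),range(4)):
    ob=[obs[i] for i in sel]
    g=lambda p:np.concatenate([proj(c,[p[0],p[1],z])[0]-uv for c,uv,z in ob])
    o=least_squares(g,[.589,-.234]);print(o.x,o.fun.reshape(-1,2).round(2).tolist())
c,yw=None,-1.648
d=o.x-np.array([.5892,-.2337]);print("cab x",d@[np.cos(yw),np.sin(yw)],"cab y",d@[-np.sin(yw),np.cos(yw)])
print(proj(obs[0][0],[[.5892,-.2337,.185],[.5892,-.2337,.165],[.5892,-.2337,.055]]),[obs[i][1] for i in (0,1,3)])
E
```

```text
[ 0.58874541 -0.23453682] [[0.41, -0.18], [0.32, 0.23], [0.4, 0.08], [0.16, -0.06], [0.32, -0.34], [0.48, -1.03]]
[ 0.58942289 -0.23508179] [[0.07, -0.2], [-0.01, 0.21], [0.08, 0.06], [-0.15, -0.07]]
cab x 0.0013604856495819382 cab y 0.0003288039153376729
[[228.39860185 172.91278488]
 [228.95341699 179.59942333]
 [231.79071753 213.96319458]] [(228.0, 172.9090909090909), (228.63636363636363, 179.1818181818182), (231.63636363636363, 213.8181818181818)]
```

>>> {"method": "arm_command", "body": {
  "plan": [
    [[0.1, -0.7, 0], 0.05],
    [[0.3, -1.9, 0], 0.1],
    [[0.6, -3.3, 0], 0.2],
    [[0.9, -4.8, 0], 0.3],
    [[1.2, -6.3, 0], 0.35]
  ]
}}

```text
time: 5.2
position: [0.5759, 0.1083, 0.3277]
tool_rot: [0.481, -0.518, 0.518, -0.481]
ft_force: [-0.2, 0.7, -3.7]
grip_width: 0.0158
```

>>> {"method": "arm_command", "body": {
  "plan": [
    [[0.3, -1.5, 0], 0],
    [[0.5, -3, -0.5], 0],
    [[0.7, -4.5, -1.5], 0],
    [[0.85, -5.8, -2.6], 0],
    [[0.91, -6.6, -3.5], 0]
  ]
}}

```text
time: 5.7
position: [0.5987, -0.0584, 0.2389]
tool_rot: [0.481, -0.518, 0.519, -0.48]
ft_force: [-0.2, 0.9, -3.5]
grip_width: 0.0156
```

>>> {"method": "arm_command", "body": {
  "plan": [
    [[0, -0.2, -0.6], 0],
    [[0, -0.2, -1.0], 0],
    [[0, -0.2, -1.1], 0],
    [[0, -0.2, -1.1], 0],
    [[0, -0.2, -1.1], 0]
  ]
}}

```text
time: 6.2
position: [0.5992, -0.0599, 0.2136]
tool_rot: [0.481, -0.517, 0.519, -0.482]
ft_force: [-0.4, 0.3, -3.4]
grip_width: 0.0157
```

```bash
python3 - <<'E'
from fit2 import *
shot("scene","s3");shot("top","t3");shot("wrist","w3")
o=get_obs();print(o["position"],o["ft_force"],o["moment"],o["time"],R.from_quat(o["tool_rot"]).as_matrix().round(3))
crop("s3",150,90,350,240,4,"s3c");crop("t3",210,160,350,260,5.6,"t3c")
E
```

```text
[ 0.59906186 -0.06008981  0.21357607] [-0.29537389  0.48826647 -3.26015831] [-0.09483158 -0.01531781 -0.05097057] 6.35 [[-0.073  0.002  0.997]
 [-0.997 -0.001 -0.073]
 [ 0.    -1.     0.002]]
```

View pics/s3c.png

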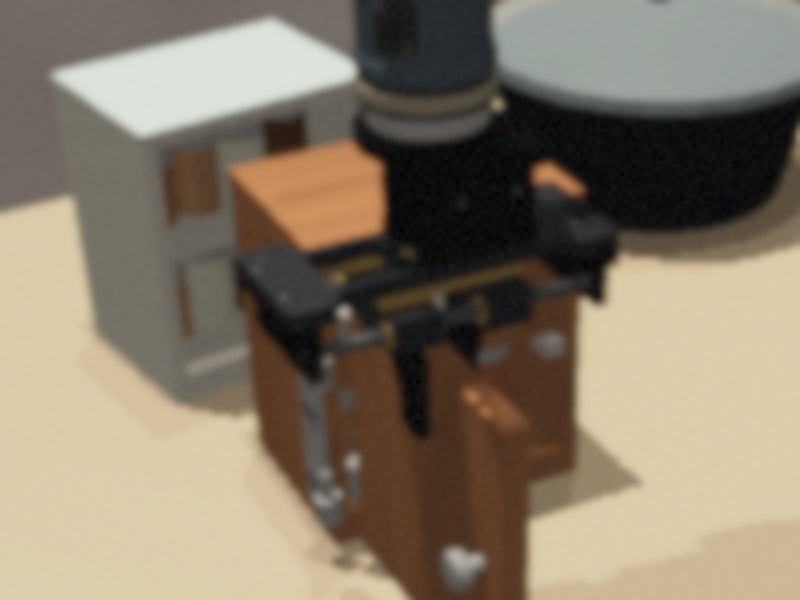

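View pics/t3c.png

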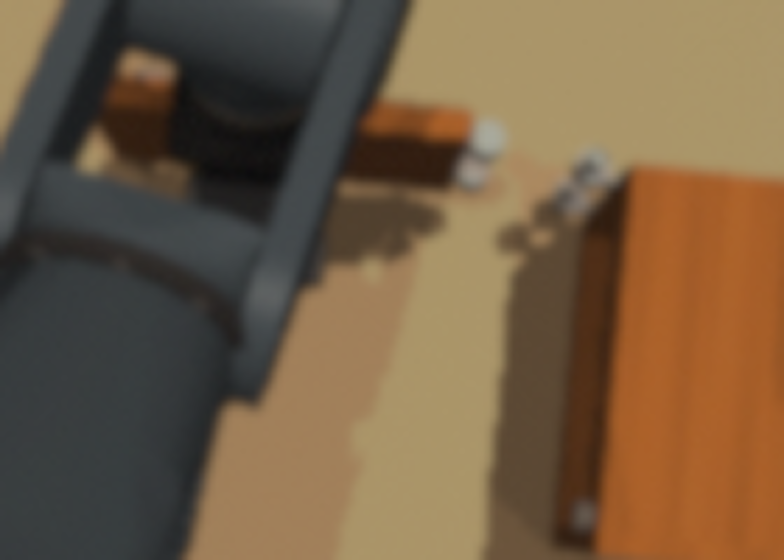

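View pics/w3.png

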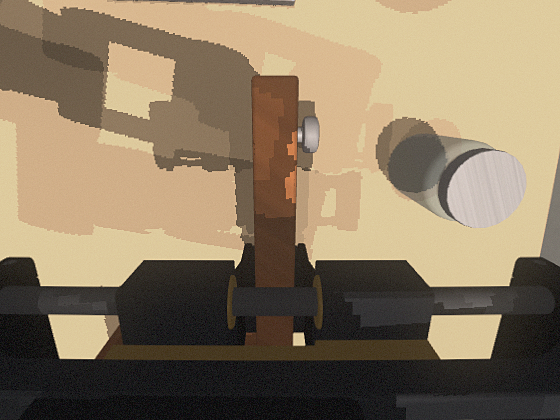

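```bash
python3 - <<'E'
from fit2 import *
crop("t3",280,170,340,210,13,"t3d");crop("s3",200,160,260,225,9,"s3d")
t=cr("t3",210,160,5.6)
for u,v,z in((488,138,.2296),(472,176,.1196),(597,163,.165),(573,199,.055)):
    c,uv,_=t(u,v,0);print(onz(c,[uv],z))
E
```

```text
[[ 0.59046239 -0.17318549  0.2296    ]]
[[ 0.58695148 -0.17238379  0.1196    ]]
[[ 0.58925785 -0.23685983  0.165     ]]
[[ 0.58461517 -0.23616226  0.055     ]]
```

View pics/t3d.png

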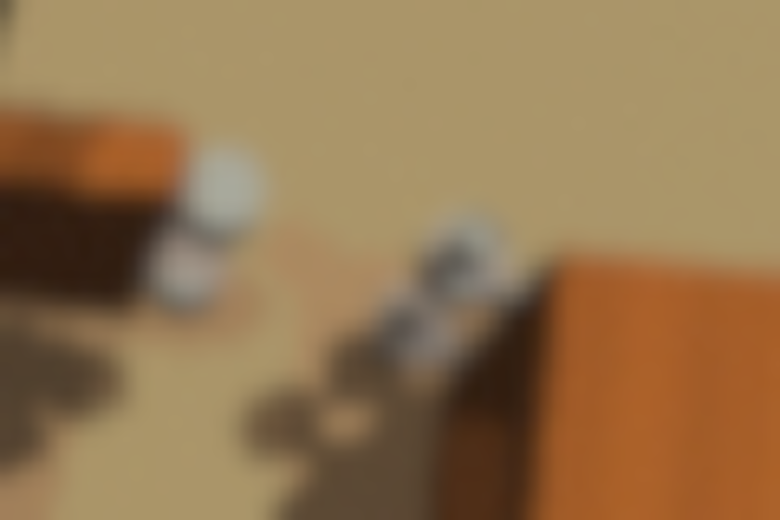

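View pics/s3d.png

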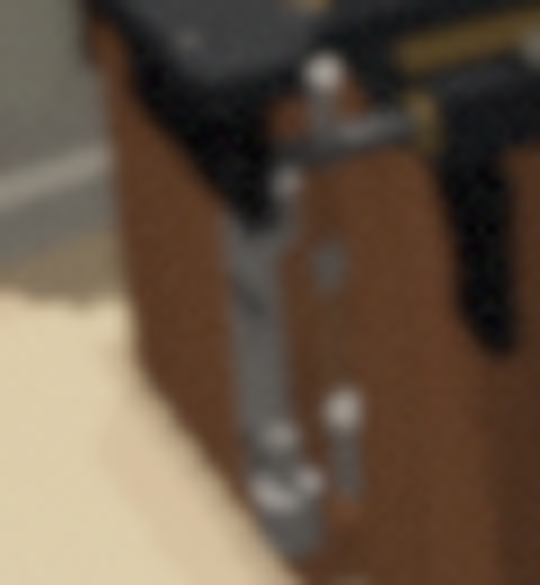

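```bash
python3 - <<'E'
from fit2 import *
t=cr("t3",280,170,13);s=cr("s3",200,160,9)
def sol(ob,z0):
    g=lambda p:np.concatenate([proj(c,[p[0],p[1],z+p[2]])[0]-uv for c,uv,z in ob])
    o=least_squares(g,[.589,-.2,z0]);return o.x,o.fun.reshape(-1,2).round(2).tolist()
print("sock",sol([t(223,187,.066),t(187,270,-.044),s(323,74,.066),s(344,408,-.044),s(347,492,-.07)],.163))
print("pin",sol([t(463,262,.165),t(415,332,.055),s(288,182,.185),s(281,437,.075),s(287,490,.055)],0))
o=get_obs();print(o["position"],o["time"])
E
```

```text
sock (array([ 0.59494885, -0.1756403 ,  0.16260904]), [[0.9, -1.16], [1.02, -1.74], [0.69, 0.17], [0.98, 0.65], [1.22, -0.45]])
pin (array([ 0.58639594, -0.2360313 , -0.01044927]), [[0.34, 0.44], [0.07, -0.06], [-2.32, -4.04], [1.29, 2.29], [1.1, 2.29]])
[ 0.59906186 -0.06008981  0.21357607] 6.35
```

```bash
python3 - <<'E'
from fit2 import *
t=cr("t3",280,170,13);s=cr("s3",200,160,9);s2=cr("s2",210,160,11)
def sol(ob):
    g=lambda p:np.concatenate([proj(c,[p[0],p[1],z])[0]-uv for c,uv,z in ob])
    o=least_squares(g,[.589,-.2]);return o.x,o.fun.reshape(-1,2).round(2).tolist()
for z in(.1616,.1636):
  print("sock S",sol([s(323,74,z+.066),s(344,408,z-.044),s(347,492,z-.07)]))
  print("sock T",sol([t(223,187,z+.066),t(187,270,z-.044)]))
print("pin T",sol([t(463,262,.165),t(415,332,.055)]))
print("pin S",sol([s(281,437,.075),s(280,490,.055)]))
E
```

```text
sock S (array([ 0.59601581, -0.17886157]), [[-0.31, 0.11], [0.04, 0.51], [0.29, -0.6]])
sock T (array([ 0.59068887, -0.17292804]), [[-0.1, 0.34], [0.11, -0.37]])
sock S (array([ 0.59738107, -0.17608887]), [[-0.31, 0.01], [0.04, 0.54], [0.3, -0.54]])
sock T (array([ 0.59037113, -0.17279434]), [[-0.1, 0.34], [0.11, -0.37]])
pin T (array([ 0.58548912, -0.23417644]), [[0.14, 0.21], [-0.15, -0.23]])
pin S (array([ 0.5912439 , -0.23462488]), [[-0.3, -0.04], [0.31, 0.04]])
```

>>> {"method": "arm_command", "body": {
  "plan": [
    [[-0.16, -0.2, -0.5], 0],
    [[-0.16, -0.6, -1], 0],
    [[-0.16, -1.0, -1.1], 0],
    [[-0.16, -1.3, -1.1], 0],
    [[-0.16, -1.4, -1.1], 0]
  ]
}}

```text
time: 6.85
position: [0.5951, -0.0971, 0.1853]
tool_rot: [0.481, -0.518, 0.519, -0.481]
ft_force: [-0.1, 0.6, -3.0]
grip_width: 0.0158
```

>>> {"method": "arm_command", "body": {
  "plan": [
    [[0, 0, 0], 0],
    [[0, -0.04, 0], 0],
    [[0, -0.08, 0], 0],
    [[0, -0.12, 0], 0],
    [[0, -0.16, 0], 0]
  ]
}}

```text
time: 7.35
position: [0.5945, -0.0994, 0.1852]
tool_rot: [0.481, -0.518, 0.518, -0.481]
ft_force: [0.9, 1.3, -4.9]
grip_width: 0.0159
```

>>> {"method": "arm_command", "body": {
  "plan": [
    [[0, -0.04, 0], 0],
    [[0, -0.08, 0], 0],
    [[0, -0.12, 0], 0],
    [[0, -0.16, 0], 0],
    [[0, -0.16, 0], 0]
  ]
}}

```text
time: 7.85
position: [0.5945, -0.1037, 0.185]
tool_rot: [0.481, -0.518, 0.518, -0.481]
ft_force: [-1.4, 0.5, -3.2]
grip_width: 0.0157
```

>>> {"method": "arm_command", "body": {
  "plan": [
    [[0, -0.03, 0], 0],
    [[0, -0.06, 0], 0],
    [[0, -0.08, 0], 0],
    [[0, -0.08, 0], 0]
  ]
}}

```text
time: 8.25
position: [0.5945, -0.1056, 0.185]
tool_rot: [0.481, -0.518, 0.518, -0.481]
ft_force: [-0.1, -0.0, -4.9]
grip_width: 0.0158
```

>>> {"method": "arm_command", "body": {
  "plan": [
    [[0, -0.04, 0], 0],
    [[0, -0.08, 0], 0],
    [[0, -0.08, 0], 0]
  ]
}}

```text
time: 8.55
position: [0.5945, -0.1073, 0.1851]
tool_rot: [-0.481, 0.518, -0.518, 0.481]
ft_force: [0.1, 0.9, -2.3]
grip_width: 0.0158
```

>>> {"method": "arm_command", "body": {
  "plan": [
    [[0, -0.04, 0], 0],
    [[0, -0.08, 0], 0],
    [[0, -0.08, 0], 0]
  ]
}}

```text
time: 8.85
position: [0.5945, -0.1075, 0.1853]
tool_rot: [-0.48, 0.519, -0.517, 0.482]
ft_force: [0.4, 6.5, -1.3]
grip_width: 0.0157
```

>>> {"method": "arm_command", "body": {
  "plan": [
    [[0, 0.3, 0], 0],
    [[0, 0.3, 0.4], 0],
    [[0, 0.2, 0.8], 0],
    [[0, -0.2, 0.8], 0],
    [[0, -0.5, 0.8], 0]
  ]
}}

```text
time: 9.35
position: [0.5953, -0.1223, 0.2062]
tool_rot: [0.48, -0.518, 0.519, -0.482]
ft_force: [1.3, 15.2, 5.6]
grip_width: 0.0159
```

>>> {"method": "arm_command", "body": {
  "plan": [
    [[0, 0, 0], 0],
    [[0, 0, 0], 0]
  ]
}}

```text
time: 9.55
position: [0.5952, -0.122, 0.2055]
tool_rot: [0.48, -0.518, 0.519, -0.482]
ft_force: [0.2, 3.9, -1.3]
grip_width: 0.0158
```

```bash
python3 - <<'E'
from fit2 import *
shot("scene","s4");shot("top","t4")
o=get_obs();print(o["position"],o["ft_force"],o["moment"],o["time"],R.from_quat(o["tool_rot"]).as_matrix().round(4).tolist())
crop("s4",200,150,270,225,8,"s4d");crop("t4",280,170,340,210,13,"t4d")
E
```

```text
[ 0.59500306 -0.12194752  0.20529135] [ 1.56272955  4.34684721 -2.29502781] [ 0.65102634 -0.31622867  0.13975701] 9.65 [[-0.0744, 0.0014, 0.9972], [-0.9972, 0.0009, -0.0744], [-0.001, -1.0, 0.0013]]
```

View pics/s4d.png

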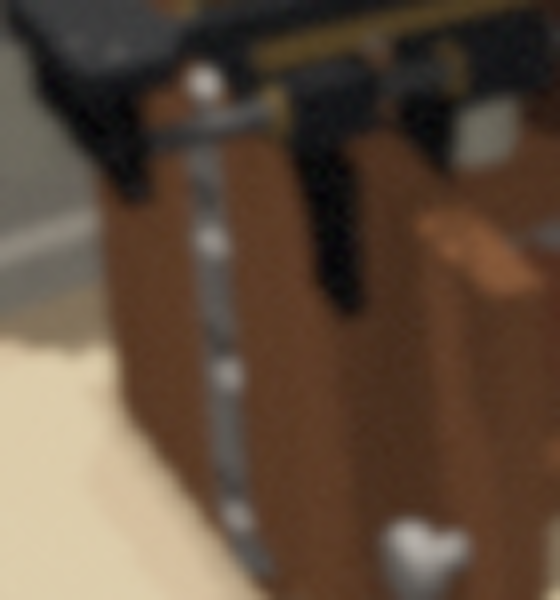

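View pics/t4d.png

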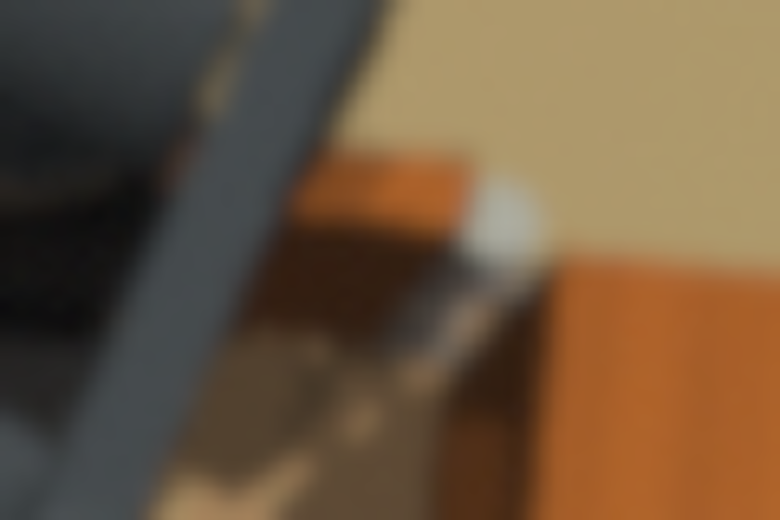

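```bash
python3 - <<'E'
from fit2 import *
c=load("s4");t=load("t4")
for z in(.2213,.1953,.185,.165,.145,.1113,.0853,.075,.055,.035):
    p=proj(c,[[.589,-.2345,z]])[0];q=proj(t,[[.589,-.2345,z]])[0]
    print(z,((p-[200,150]+.5)*8-.5).round(),((q-[280,170]+.5)*13-.5).round())
E
```

```text
0.2213 [222.  86.] [497. 212.]
0.1953 [228. 158.] [482. 230.]
0.185 [230. 186.] [477. 237.]
0.165 [235. 239.] [466. 250.]
0.145 [239. 291.] [456. 263.]
0.1113 [246. 377.] [440. 283.]
0.0853 [251. 441.] [428. 298.]
0.075 [253. 466.] [423. 304.]
0.055 [257. 514.] [415. 315.]
0.035 [261. 561.] [406. 326.]
```

>>> {"method": "arm_command", "body": {
  "plan": [
    [[0, 0, 0], 0]
  ]
}}

```text
time: 9.75
position: [0.5949, -0.1219, 0.2051]
tool_rot: [0.481, -0.518, 0.518, -0.482]
ft_force: [2.0, 4.5, -1.4]
grip_width: 0.0159
```

```bash
python3 - <<'E'
from fit2 import *
shot("wrist","w4");print(get_obs()["ft_force"],get_obs()["moment"])
crop("w4",230,50,330,150,6,"w4c");crop("w3",230,50,330,150,6,"w3c")
a=cv2.imread("pics/w3c.png");b=cv2.imread("pics/w4c.png");cv2.imwrite("pics/w34.png",np.hstack([a,b])[:, :1200][:, ::1] if 0 else cv2.resize(np.hstack([a,b]),(800,400)))
crop("s4",200,150,340,290,5,"s4e")
E
```

```text
[ 1.113665    4.18549113 -0.82372835] [ 0.59892399 -0.35856894  0.14663719]
```

View pics/w34.png

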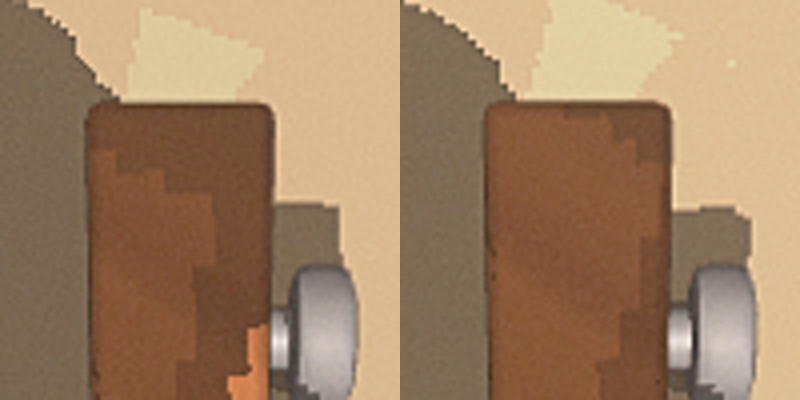

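View pics/s4e.png

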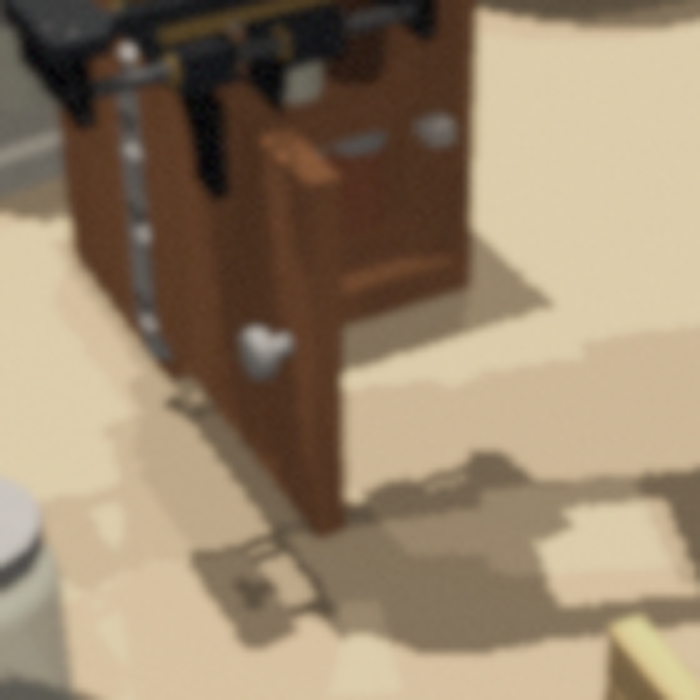

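```bash
python3 - <<'E'
from fit2 import *
t=cr("t4",280,170,13);s=cr("s4",200,150,8)
def sol(ob):
    g=lambda p:np.concatenate([proj(c,[p[0],p[1],z])[0]-uv for c,uv,z in ob])
    o=least_squares(g,[.589,-.2]);return o.x.round(4),o.fun.reshape(-1,2).round(2).tolist()
for z in (.1533,.1553,.1573):
  print("S",sol([s(205,81,z+.066),s(228,375,z-.044)]),"T",sol([t(503,220,z+.066)]))
E
```

```text
S (array([ 0.5913, -0.2425]), [[-0.13, 0.24], [0.14, -0.22]]) T (array([ 0.5875, -0.2362]), [[0.0, 0.0]])
S (array([ 0.5927, -0.2394]), [[-0.13, 0.17], [0.14, -0.16]]) T (array([ 0.5872, -0.2359]), [[0.0, 0.0]])
S (array([ 0.5942, -0.2363]), [[-0.14, 0.1], [0.15, -0.09]]) T (array([ 0.5868, -0.2357]), [[0.0, 0.0]])
```

>>> {"method": "arm_command", "body": {
  "plan": [
    [[0, 0.04, 0], 0],
    [[0, 0.08, 0], 0],
    [[0, 0.08, 0], 0]
  ]
}}

```text
time: 10.1
position: [0.5937, -0.1206, 0.2045]
tool_rot: [-0.482, 0.518, -0.518, 0.48]
ft_force: [0.3, 0.3, -3.6]
grip_width: 0.0159
```

>>> {"method": "arm_command", "body": {
  "plan": [
    [[0, 0.04, 0], 0],
    [[0, 0.08, 0], 0],
    [[0, 0.08, 0], 0]
  ]
}}

```text
time: 10.4
position: [0.5943, -0.118, 0.205]
tool_rot: [-0.481, 0.518, -0.518, 0.481]
ft_force: [-0.4, -0.3, -3.7]
grip_width: 0.016
```

>>> {"method": "arm_command", "body": {
  "plan": [
    [[0.5, 0, 0], 0],
    [[1, 0, 0], 0],
    [[1.1, -0.04, -0.3], 0],
    [[1.1, -0.04, -0.8], 0],
    [[1.1, -0.04, -0.8], 0]
  ]
}}

```text
time: 10.9
position: [0.6192, -0.1182, 0.182]
tool_rot: [-0.482, 0.52, -0.516, 0.48]
ft_force: [-0.3, -0.2, -4.3]
grip_width: 0.0157
```

>>> {"method": "arm_command", "body": {
  "plan": [
    [[0, 0, 0], 0],
    [[-0.1, 0, 0], 0],
    [[-0.2, 0, 0], 0],
    [[-0.25, 0, 0], 0],
    [[-0.25, 0, 0], 0]
  ]
}}

```text
time: 11.4
position: [0.6155, -0.119, 0.1854]
tool_rot: [0.481, -0.518, 0.518, -0.481]
ft_force: [-0.0, -0.3, -2.6]
grip_width: 0.016
```

Stepping 1 mm per row towards −x.

>>> {"method": "arm_command", "body": {
  "plan": [
    [[-0.04, 0, 0], 0],
    [[-0.08, 0, 0], 0],
    [[-0.12, 0, 0], 0],
    [[-0.12, 0, 0], 0]
  ]
}}

```text
time: 11.8
position: [0.6126, -0.119, 0.185]
tool_rot: [-0.481, 0.518, -0.518, 0.481]
ft_force: [-0.3, -0.7, -3.4]
grip_width: 0.0154
```

>>> {"method": "arm_command", "body": {
  "plan": [
    [[-0.04, 0, 0], 0],
    [[-0.08, 0, 0], 0],
    [[-0.12, 0, 0], 0],
    [[-0.12, 0, 0], 0]
  ]
}}

```text
time: 12.2
position: [0.6106, -0.119, 0.1852]
tool_rot: [0.481, -0.517, 0.519, -0.482]
ft_force: [2.7, 0.8, -4.2]
grip_width: 0.0159
```

>>> {"method": "arm_command", "body": {
  "plan": [
    [[-0.04, 0, 0], 0],
    [[-0.08, 0, 0], 0],
    [[-0.08, 0, 0], 0]
  ]
}}

```text
time: 12.5
position: [0.6096, -0.1189, 0.1853]
tool_rot: [0.48, -0.517, 0.519, -0.483]
ft_force: [5.0, 0.6, -5.5]
grip_width: 0.0155
```

>>> {"method": "arm_command", "body": {
  "plan": [
    [[0.3, 0, 0], 0],
    [[0.3, 0, 0.4], 0],
    [[0.3, 0, 0.9], 0],
    [[0.3, 0, 0.9], 0],
    [[0.3, 0, 0.9], 0]
  ]
}}

```text
time: 13.0
position: [0.6152, -0.1192, 0.2086]
tool_rot: [0.481, -0.518, 0.519, -0.481]
ft_force: [0.1, 0.9, -3.9]
grip_width: 0.0161
```

>>> {"method": "arm_command", "body": {
  "plan": [
    [[-0.3, 0, 0], 0],
    [[-0.6, 0, 0], 0],
    [[-0.74, -0.04, 0], 0],
    [[-0.74, -0.08, 0], 0],
    [[-0.74, -0.08, 0], 0]
  ]
}}

```text
time: 13.5
position: [0.5968, -0.1213, 0.2076]
tool_rot: [0.481, -0.518, 0.518, -0.481]
ft_force: [0.7, 0.4, -2.6]
grip_width: 0.0157
```

>>> {"method": "arm_command", "body": {
  "plan": [
    [[0, 0, 0], 0],
    [[0, 0, 0], 0]
  ]
}}

```text
time: 13.7
position: [0.597, -0.1211, 0.2075]
tool_rot: [0.481, -0.518, 0.518, -0.481]
ft_force: [-0.6, -0.3, -3.6]
grip_width: 0.016
```

>>> {"method": "arm_command", "body": {
  "plan": [
    [[0, 0, -0.15], 0],
    [[0, 0, -0.3], 0],
    [[0, 0, -0.4], 0],
    [[0, 0, -0.46], 0],
    [[0, 0, -0.52], 0]
  ]
}}

```text
time: 14.2
position: [0.5967, -0.121, 0.1943]
tool_rot: [-0.481, 0.518, -0.518, 0.481]
ft_force: [-0.1, 0.1, -3.6]
grip_width: 0.0157
```

>>> {"method": "arm_command", "body": {
  "plan": [
    [[0, 0, -0.04], 0],
    [[0, 0, -0.08], 0],
    [[0, 0, -0.12], 0],
    [[0, 0, -0.12], 0]
  ]
}}

```text
time: 14.6
position: [0.5967, -0.121, 0.1914]
tool_rot: [-0.481, 0.518, -0.518, 0.481]
ft_force: [0.5, -0.6, -3.7]
grip_width: 0.0158
```

>>> {"method": "arm_command", "body": {
  "plan": [
    [[0, 0, -0.06], 0],
    [[0, 0, -0.12], 0],
    [[0, 0, -0.12], 0]
  ]
}}

```text
time: 14.9
position: [0.5965, -0.1209, 0.1883]
tool_rot: [-0.481, 0.518, -0.518, 0.481]
ft_force: [0.0, 0.4, -3.6]
grip_width: 0.0156
```

>>> {"method": "arm_command", "body": {
  "plan": [
    [[0, 0, -0.06], 0],
    [[0, 0, -0.12], 0],
    [[0, 0, -0.12], 0]
  ]
}}

```text
time: 15.2
position: [0.5966, -0.121, 0.1853]
tool_rot: [-0.481, 0.518, -0.518, 0.481]
ft_force: [1.4, -0.2, -3.7]
grip_width: 0.0157
```

>>> {"method": "arm_command", "body": {
  "plan": [
    [[0, 0, -0.06], 0],
    [[0, 0, -0.12], 0],
    [[0, 0, -0.18], 0],
    [[0, 0, -0.24], 0],
    [[0, 0, -0.24], 0]
  ]
}}

```text
time: 15.7
position: [0.5965, -0.1209, 0.1792]
tool_rot: [-0.481, 0.518, -0.518, 0.481]
ft_force: [-0.2, 0.1, -3.9]
grip_width: 0.0157
```

>>> {"method": "arm_command", "body": {
  "plan": [
    [[0, 0, -0.06], 0],
    [[0, 0, -0.12], 0],
    [[0, 0, -0.12], 0]
  ]
}}

```text
time: 16.0
position: [0.5966, -0.1209, 0.1763]
tool_rot: [-0.481, 0.518, -0.518, 0.481]
ft_force: [-0.4, 0.2, -3.1]
grip_width: 0.0157
```

>>> {"method": "arm_command", "body": {
  "plan": [
    [[0, 0, -0.04], 0],
    [[0, 0, -0.08], 0],
    [[0, 0, -0.08], 0]
  ]
}}

```text
time: 16.3
position: [0.5968, -0.1211, 0.1746]
tool_rot: [0.481, -0.518, 0.518, -0.481]
ft_force: [-0.1, 0.1, -3.5]
grip_width: 0.0155
```

>>> {"method": "arm_command", "body": {
  "plan": [
    [[0, 0, -0.04], 0],
    [[0, 0, -0.08], 0],
    [[0, 0, -0.08], 0]
  ]
}}

```text
time: 16.6
position: [0.5972, -0.121, 0.1741]
tool_rot: [0.481, -0.518, 0.519, -0.481]
ft_force: [-2.1, 2.5, 5.5]
grip_width: 0.0158
```

```bash
python3 - <<'E'
from fit2 import *
shot("scene","s5");print(get_obs()["ft_force"],get_obs()["position"])
crop("s5",200,150,300,240,7.5,"s5d")
E
```

```text
[-2.2157787   2.42361644  5.08596894] [ 0.59716459 -0.12100346  0.17410716]
```

View pics/s5d.png

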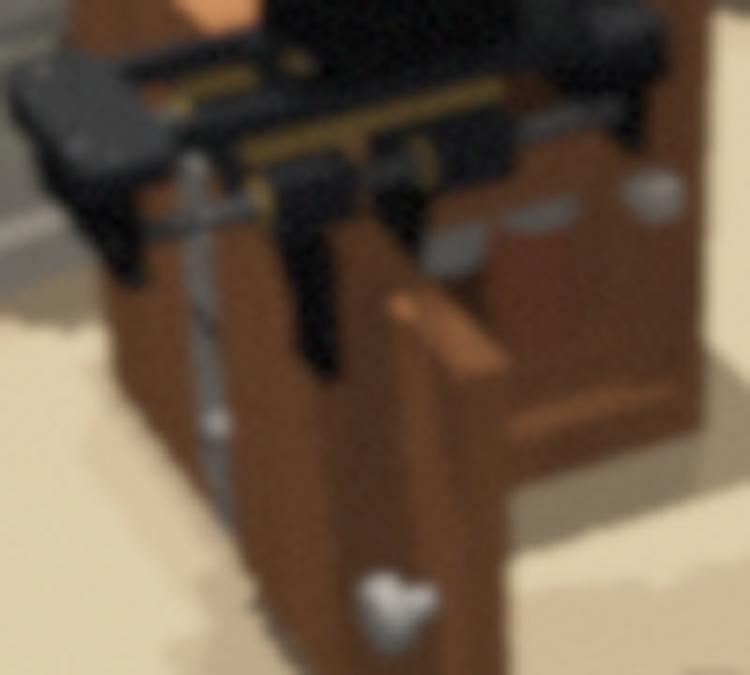

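>>> {"method": "arm_command", "body": {
  "plan": [
    [[0, 0, 0], 0],
    [[0, 0, 0], 0],
    [[0, 0, 0], 0],
    [[0, 0, 0], 0],
    [[0, 0, 0], 0]
  ],
  "fingers": 0.0
}}

```text
time: 17.15
position: [0.5968, -0.1211, 0.1724]
tool_rot: [-0.481, 0.518, -0.518, 0.481]
ft_force: [0.0, 0.1, 0.3]
grip_width: 0.0413
```

>>> {"method": "arm_command", "body": {
  "plan": [
    [[0, 0, 0.1], 0],
    [[0, 0, 0.5], 0],
    [[0, 0, 1.2], 0],
    [[0, 0, 2.2], 0],
    [[0, 0, 3.4], 0]
  ]
}}

```text
time: 17.65
position: [0.5962, -0.1208, 0.2583]
tool_rot: [-0.481, 0.519, -0.518, 0.481]
ft_force: [0.0, 0.7, -0.4]
grip_width: 0.0432
```

>>> {"method": "arm_command", "body": {
  "plan": [
    [[0, 0, 0.6], 0],
    [[0, 0, 0.6], 0]
  ]
}}

```text
time: 17.85
position: [0.5986, -0.1217, 0.2764]
tool_rot: [0.48, -0.516, 0.521, -0.482]
ft_force: [0.4, 0.5, -0.8]
grip_width: 0.0436
```

```bash
python3 - <<'E'
from fit2 import *
shot("scene","s6");shot("wrist","w6");shot("top","t6");print(get_obs()["ft_force"],get_obs()["position"],get_obs()["time"])
crop("s6",180,130,320,270,5,"s6d")
E
```

```text
[-0.65043716  0.12413511 -0.53501929] [ 0.59607499 -0.12076701  0.27190025] 18.0
```

View pics/s6d.png

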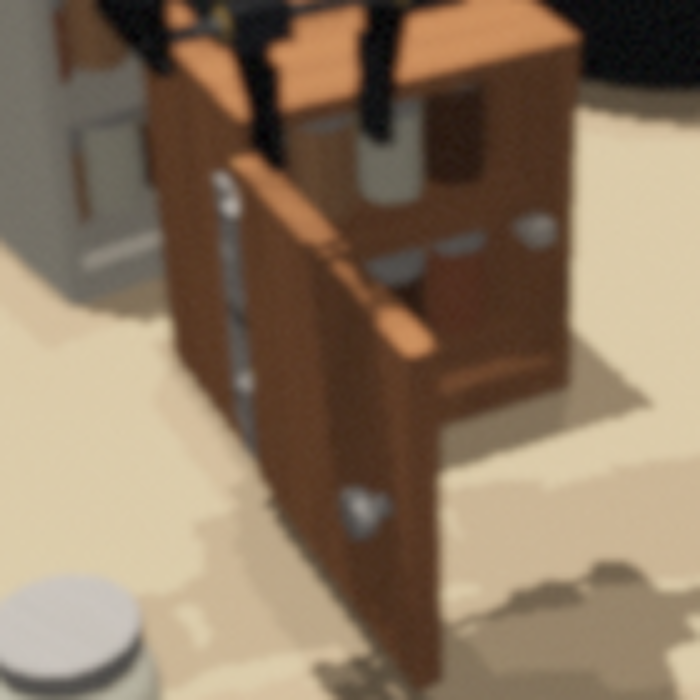

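View pics/t6.png

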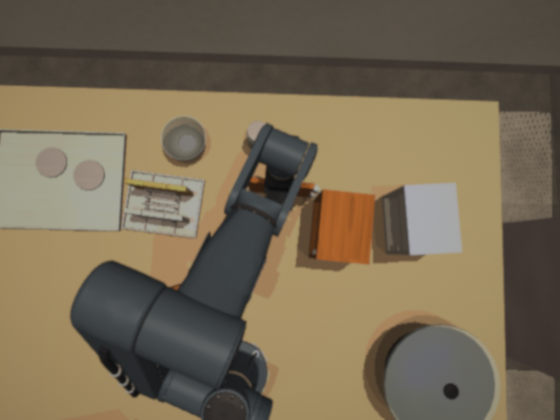

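>>> {"method": "arm_command", "body": {
  "plan": [
    [[0.9, 0.7, 0], 0],
    [[1.9, 1.36, 0], 0],
    [[1.9, 1.36, -1], 0],
    [[1.9, 1.36, -2.2], 0],
    [[1.9, 1.36, -3.4], 0]
  ],
  "fingers": -1,
  "force": 20
}}

```text
time: 18.5
position: [0.6436, -0.0864, 0.1851]
tool_rot: [-0.482, 0.519, -0.517, 0.481]
ft_force: [0.6, -0.7, -0.7]
grip_width: 0.0113
```

>>> {"method": "arm_command", "body": {
  "plan": [
    [[0, 0, 0], 0],
    [[0, 0, 0], 0],
    [[0, 0, 0], 0]
  ]
}}

```text
time: 18.8
position: [0.6452, -0.0874, 0.1888]
tool_rot: [0.481, -0.517, 0.519, -0.482]
ft_force: [0.2, 0.6, 0.4]
grip_width: 0.0005
```

```bash
python3 - <<'E'
from fit2 import *
o=get_obs();p=o["position"];print(p,o["ft_force"],o["grip_width"],o["time"])
pin=np.array([.588,-.2335]);prev=p[:2];r=.15;d=.023
for k in range(0,95,5):
    f=np.radians(85.6+k);u=np.array([np.cos(f),np.sin(f)]);n=np.array([u[1],-u[0]])
    P=pin+r*u+d*n;print(k,((P-p[:2])/.025).round(2),k/5)
shot("scene","s7")
E
```

```text
[ 0.64522212 -0.0873872   0.18881647] [0.21623399 0.59253751 0.44173501] 0.0005014890082907529 18.8
0 [-0.91  0.07] 0.0
5 [-1.43  0.16] 1.0
10 [-1.96  0.22] 2.0
15 [-2.49  0.22] 3.0
20 [-3.02  0.18] 4.0
25 [-3.54  0.1 ] 5.0
30 [-4.05 -0.04] 6.0
35 [-4.55 -0.21] 7.0
40 [-5.03 -0.43] 8.0
45 [-5.5  -0.69] 9.0
50 [-5.93 -0.99] 10.0
55 [-6.34 -1.33] 11.0
60 [-6.72 -1.7 ] 12.0
65 [-7.06 -2.1 ] 13.0
70 [-7.37 -2.53] 14.0
75 [-7.64 -2.98] 15.0
80 [-7.87 -3.46] 16.0
85 [-8.06 -3.96] 17.0
90 [-8.2  -4.47] 18.0
```

View pics/s7.png

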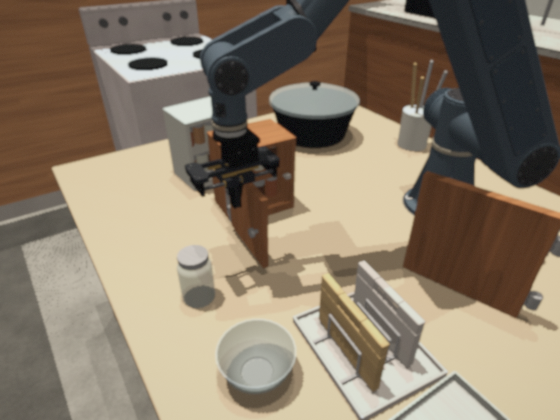

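>>> {"method": "arm_command", "body": {
  "plan": [
    [[-0.3, 0, 0], 0],
    [[-0.6, 0.04, 0], 0],
    [[-0.9, 0.07, 0], 0],
    [[-1.15, 0.12, 0], 0.5],
    [[-1.43, 0.16, 0], 1]
  ]
}}

```text
time: 19.35
position: [0.6077, -0.0829, 0.188]
tool_rot: [-0.504, 0.496, -0.496, 0.504]
ft_force: [0.1, 0.4, 0.4]
grip_width: 0.0006
```

>>> {"method": "arm_command", "body": {
  "plan": [
    [[-0.3, 0.04, 0], 0.6],
    [[-0.63, 0.06, 0], 1.2],
    [[-0.95, 0.06, 0], 1.8],
    [[-1.27, 0.04, 0], 2.4],
    [[-1.59, 0.02, 0], 3]
  ]
}}

```text
time: 19.85
position: [0.568, -0.0824, 0.188]
tool_rot: [-0.564, 0.426, -0.426, 0.564]
ft_force: [0.3, -0.5, 1.4]
grip_width: 0.0008
```

>>> {"method": "arm_command", "body": {
  "plan": [
    [[-0.31, -0.04, 0], 0.6],
    [[-0.62, -0.1, 0], 1.2],
    [[-0.93, -0.18, 0], 1.8],
    [[-1.23, -0.27, 0], 2.4],
    [[-1.53, -0.39, 0], 3]
  ]
}}

```text
time: 20.35
position: [0.5297, -0.0921, 0.188]
tool_rot: [-0.615, 0.349, -0.349, 0.615]
ft_force: [0.3, 0.6, -0.8]
grip_width: 0.0006
```

```bash
python3 - <<'E'
from fit2 import *
shot("scene","s8");print(get_obs()["ft_force"],get_obs()["position"],get_obs()["time"])
E
```

```text
[-1.02559119  0.00460437 -0.16155914] [ 0.52820905 -0.09228035  0.1878656 ] 20.4
```

View pics/s8.png

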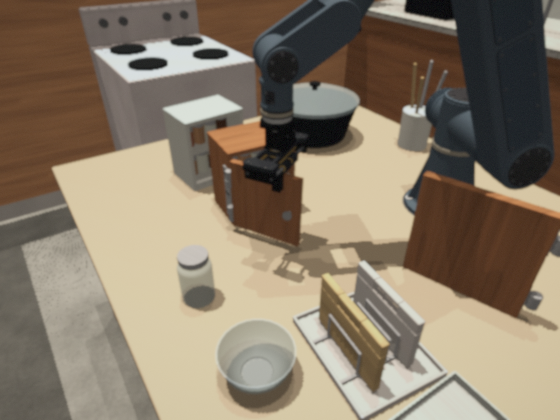

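>>> {"method": "arm_command", "body": {
  "plan": [
    [[-0.29, -0.12, 0], 0.6],
    [[-0.57, -0.26, 0], 1.2],
    [[-0.85, -0.42, 0], 1.8],
    [[-1.12, -0.59, 0], 2.4],
    [[-1.38, -0.78, 0], 3]
  ]
}}

```text
time: 20.9
position: [0.4956, -0.1117, 0.188]
tool_rot: [-0.655, 0.266, -0.266, 0.655]
ft_force: [0.6, 0.5, -0.1]
grip_width: 0.0006
```

>>> {"method": "arm_command", "body": {
  "plan": [
    [[-0.24, -0.2, 0], 0.6],
    [[-0.48, -0.41, 0], 1.2],
    [[-0.71, -0.63, 0], 1.8],
    [[-0.93, -0.86, 0], 2.4],
    [[-1.13, -1.11, 0], 3]
  ]
}}

```text
time: 21.4
position: [0.4673, -0.1395, 0.1879]
tool_rot: [-0.684, 0.178, -0.178, 0.684]
ft_force: [0.6, 0.9, 0.1]
grip_width: 0.0005
```

>>> {"method": "arm_command", "body": {
  "plan": [
    [[-0.18, -0.25, 0], 0.6],
    [[-0.36, -0.52, 0], 1.2],
    [[-0.52, -0.79, 0], 1.8],
    [[-0.67, -1.07, 0], 2.4],
    [[-0.81, -1.36, 0], 3]
  ]
}}

```text
time: 21.9
position: [0.4471, -0.1735, 0.1879]
tool_rot: [-0.702, 0.087, -0.087, 0.702]
ft_force: [-0.1, 0.3, -0.9]
grip_width: 0.0006
```

>>> {"method": "arm_command", "body": {
  "plan": [
    [[-0.06, -0.15, 0], 0.3],
    [[-0.11, -0.3, 0], 0.6],
    [[-0.15, -0.45, 0], 0.9],
    [[-0.19, -0.5, 0], 1],
    [[-0.19, -0.5, 0], 1]
  ]
}}

```text
time: 22.4
position: [0.4426, -0.186, 0.1878]
tool_rot: [0.705, -0.057, 0.058, -0.705]
ft_force: [0.6, -0.1, -0.1]
grip_width: 0.0001
```

```bash
python3 - <<'E'
from fit2 import *
shot("scene","s9");print(get_obs()["ft_force"],get_obs()["position"],get_obs()["time"])
shot("wrist","w9");crop("s9",180,100,320,240,5,"s9d")
E
```

```text
[ 0.35982531 -0.14068828  0.70352612] [ 0.44261318 -0.18586377  0.18773307] 22.45
```

View pics/s9d.png

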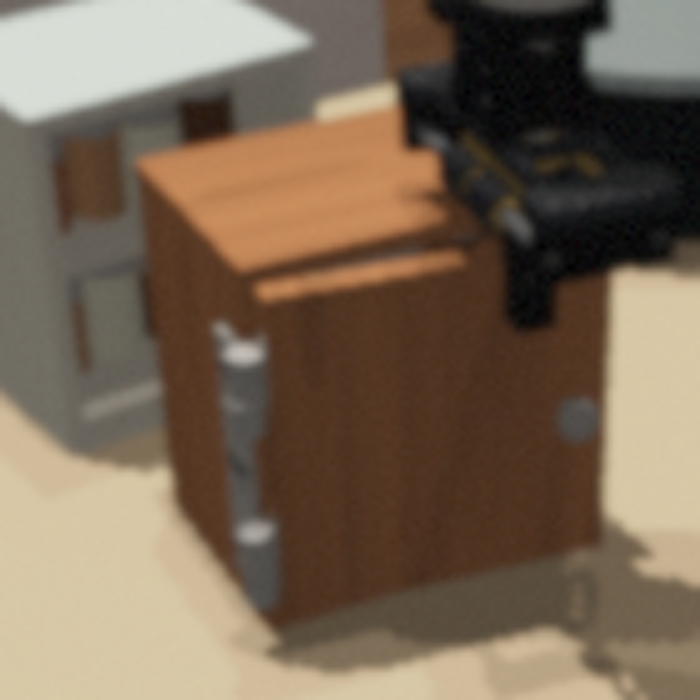

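View pics/w9.png

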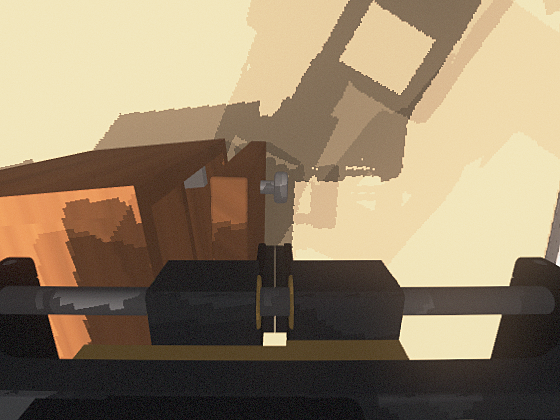

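>>> {"method": "arm_command", "body": {
  "plan": [
    [[-0.04, -0.15, 0], 0.3],
    [[-0.08, -0.3, 0], 0.6],
    [[-0.11, -0.4, 0], 0.8],
    [[-0.14, -0.5, 0], 1],
    [[-0.14, -0.55, 0], 1]
  ]
}}

```text
time: 23.0
position: [0.4392, -0.1998, 0.1875]
tool_rot: [-0.707, 0.026, -0.026, 0.707]
ft_force: [0.1, 0.8, -0.0]
grip_width: 0.0004
```

>>> {"method": "arm_command", "body": {
  "plan": [
    [[0, -0.06, 0], 0],
    [[0, -0.12, 0], 0],
    [[0, -0.18, 0], 0],
    [[0, -0.24, 0], 0],
    [[0, -0.24, 0], 0]
  ]
}}

```text
time: 23.5
position: [0.4392, -0.2058, 0.1875]
tool_rot: [-0.706, 0.026, -0.026, 0.707]
ft_force: [1.0, 0.5, 0.4]
grip_width: 0.0007
```

>>> {"method": "arm_command", "body": {
  "plan": [
    [[0, -0.06, 0], 0],
    [[0, -0.12, 0], 0],
    [[0, -0.18, 0], 0],
    [[0, -0.2, 0], 0],
    [[0, -0.2, 0], 0]
  ]
}}

```text
time: 24.0
position: [0.439, -0.2061, 0.1875]
tool_rot: [-0.703, 0.027, -0.026, 0.71]
ft_force: [3.9, 13.7, 5.5]
grip_width: 0.0003
```

```bash
python3 - <<'E'
from fit2 import *
print(get_obs()["ft_force"],get_obs()["position"],get_obs()["time"])
shot("wrist","w10")
E
```

```text
[ 3.86105426 13.72730787  5.5170384 ] [ 0.4390311  -0.20613567  0.18745583] 24.0
```

View pics/w10.png

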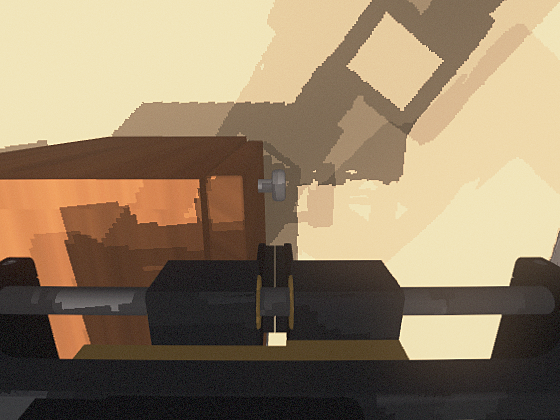

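>>> {"method": "arm_command", "body": {
  "plan": [
    [[0, 0.15, 0], 0],
    [[0, 0.4, 0], 0],
    [[0, 1, 0], 0],
    [[0, 2, 0], 0],
    [[0, 3.2, 0.5], 0]
  ]
}}

```text
time: 24.55
position: [0.4383, -0.1297, 0.199]
tool_rot: [-0.706, 0.028, -0.026, 0.707]
ft_force: [1.7, 0.4, 0.8]
grip_width: 0.0004
```

>>> {"method": "arm_command", "body": {
  "plan": [
    [[0, 1.5, 1], 0],
    [[0, 3, 2], 0],
    [[0, 4, 3], 0],
    [[0, 5, 4], 0],
    [[0, 5, 4], 0]
  ]
}}

```text
time: 25.05
position: [0.4405, -0.0035, 0.303]
tool_rot: [0.707, -0.022, 0.027, -0.706]
ft_force: [1.0, -0.9, -0.2]
grip_width: 0.0003
```

```bash
python3 - <<'E'
from fit2 import *
shot("scene","s10");shot("top","t10");print(get_obs()["ft_force"],get_obs()["position"],get_obs()["time"])
crop("s10",180,100,320,240,5,"s10d");crop("t10",280,160,390,280,5,"t10d")
E
```

```text
[ 0.00387332  0.56448133 -0.39352206] [ 0.43903877 -0.00537469  0.30012034] 25.15
```

View pics/s10d.png

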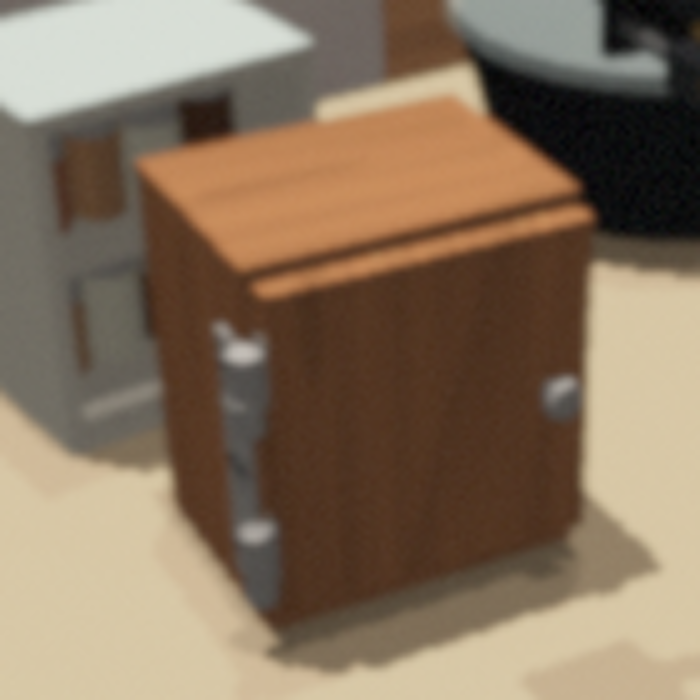

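View pics/t10.png

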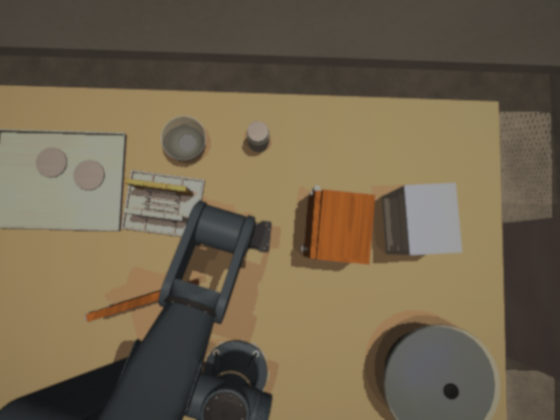

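View pics/s10.png

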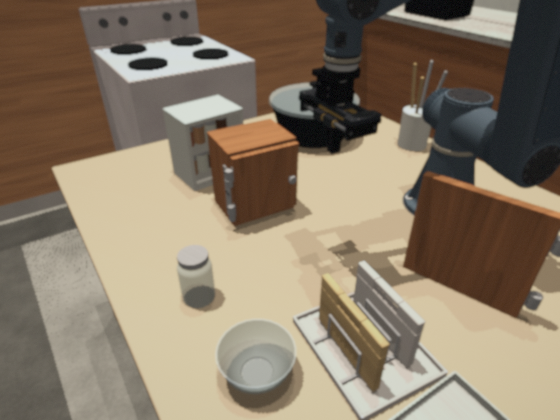

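View pics/t10d.png

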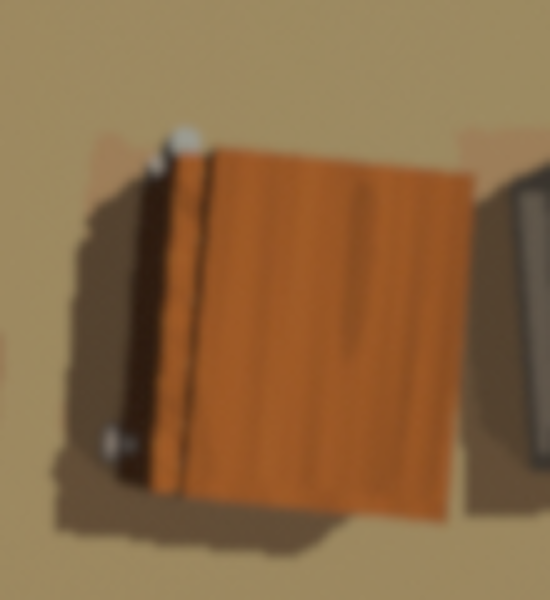

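```bash
python3 - <<'E'
from fit2 import *
a=load("s10")["pixels"].astype(int)
for i in range(4): c=shot("scene","s11")
b=c["pixels"].astype(int);print(np.abs(a-b)[100:240,180:320].mean(),get_obs()["time"])
print(hand_in())
E
```

```text
1.2462585034013605 25.35
the job is handed in; nothing more can be done
None
```

The door is hung on the wooden cabinet and swung shut. I handed the job in at about 25 s of robot time, with the arm holding clear.

- **Lifting and hanging:** I gripped the smaller door by its top edge and lifted it out of the rack. I then found the hinge pins by touching them with the lower socket, from the front and from the side. The sockets went down about 20 mm with no sideways force until they seated, and I let go there.
- **Shutting:** I pushed the outer face round with closed fingers until it met the stop at about 14 N, then backed away.

**Last checks:**
- In the scene and top images the door lies parallel to the front, and the sockets sit on their knuckles.
- A second scene picture 0.2 s later showed no movement around the cabinet.
- The boards are in the rack, and the jar and bowl look to be where they started.

**What disagreed:**
- My first try at lining up the sockets touched something, probably the hinge strip. The wrist force peaked at about 15 N, so I backed off and measured again.
- The two fixed cameras differed by up to about 7 mm on the socket position, so I relied on touch for the final fit.

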